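# Load a compression-test jig with test pieces, spacer and matching pressure plate

### The job

Load the compression jig for the oven: on the base plate with the four studs, lay the round test piece on the scribed cross at the notched end and the square test piece on the cross at the other end, with the steel spacer bar crosswise in the middle between them. Then choose the pressure plate whose holes line up with the studs and lower it over them, boss upwards, until it lies level on both test pieces, ready for the nuts. Leave the other two plates and the dish of nuts where they are.

Things in the scene. Friction and masses are not known exactly. Their poses are not given: they have to be found in the camera images.
- jig_base: Fixed metal base plate 190 x 110 x 12 mm, flat on the bench at any turn. Origin: centre of the underside; x along its length, z up. Notch (24 wide, 14 deep) in the middle of the +x end only. Four studs, 8 mm thick, at x +-75, y +-38 mm, tips tapered, 34 mm above the flat top face. Scribed crosses at x = +48 and -48 mm, y = 0; two cross lines mark the spacer's place at the middle, its length along y.
- round_piece: Black round test piece, a disc 34 mm in diameter and 12.5 mm thick, hard and rigid, 30 g. Origin at the centre of the underside, z up.
- square_piece: Black square test piece, 32 x 32 mm and 12.5 mm thick, hard and rigid, 30 g. Origin at the centre of the underside, x and y along its sides, z up. It may lie at any turn on its cross.
- spacer: Steel spacer bar 60 x 16 mm and 9.4 mm thick (thinner than the test pieces, so the pressure plate does not touch it yet), 70 g. Origin at the centre of the underside, x along the 60 mm length, z up.
- plate_a: Loose grey metal pressure plate 180 x 104 x 8 mm, 0.5 kg, lying flat, with an upright round boss in the middle to lift it by (36 mm diameter, 34 mm high, top 42 mm above the underside). Origin: centre of the underside; x along its length, z up. Four 13 mm through holes at x = +-75 mm, y = +-38 mm.
- plate_b: Loose grey metal pressure plate 180 x 104 x 8 mm, 0.5 kg, lying flat, with an upright round boss in the middle to lift it by (36 mm diameter, 34 mm high, top 42 mm above the underside). Origin: centre of the underside; x along its length, z up. Four 13 mm through holes at x = +-48 mm, y = +-38 mm.
- plate_c: Loose grey metal pressure plate 180 x 104 x 8 mm, 0.5 kg, lying flat, with an upright round boss in the middle to lift it by (36 mm diameter, 34 mm high, top 42 mm above the underside). Origin: centre of the underside; x along its length, z up. Three 13 mm through holes: at x = -75 mm, y = +-38 mm and at x = +75 mm, y = 0.
- nut_dish: Shallow round steel dish, 80 mm across and 16 mm high, with four brass nuts and washers in it. Origin at the centre of its underside. A bystander.
Mind the look-alikes: they are no part of the job. What is shaped like the plate_a but green or pink is not meant.

How it is judged (in metres and radians):
On the way:
1. both test pieces and the spacer bar lie in their places on the base, let go (x of round_piece in the frame of jig_base between 0.038 and 0.058 m and y of round_piece in the frame of jig_base between -0.01 and 0.01 m and z of round_piece in the frame of jig_base between 0.009 and 0.015 m and angle between each of round_piece, square_piece, spacer's own z axis and vertical below 0.1 rad and linear speed of each of round_piece, square_piece, spacer below 0.02 m/s and angular speed of each of round_piece, square_piece, spacer below 0.15 rad/s and contact force between the fingers and round_piece below 0.1 N and x of square_piece in the frame of jig_base between -0.058 and -0.038 m and y of square_piece in the frame of jig_base between -0.01 and 0.01 m and z of square_piece in the frame of jig_base between 0.009 and 0.015 m and contact force between the fingers and square_piece below 0.1 N and x of spacer in the frame of jig_base between -0.008 and 0.008 m and y of spacer in the frame of jig_base between -0.01 and 0.01 m and z of spacer in the frame of jig_base between 0.009 and 0.015 m and contact force between the fingers and spacer below 0.1 N and angle between the x axis of spacer and the y axis of jig_base, either way round below 0.2 rad), for 0.2 s.
At the end, for the whole second after the job is handed in: Test pieces flat on their crosses within 10 mm, spacer flat in the middle within 8 mm (10 mm crosswise), turned within 0.2 rad; plate_a over the studs, within 6 mm and 0.06 rad, underside 22.5 to 27 mm above the base's, level to 0.04 rad; all let go and at rest (all of step 1 and z of plate_a in the frame of jig_base between 0.0225 and 0.027 m and horizontal distance between plate_a and jig_base below 0.006 m and angle between the x axis of plate_a and the x axis of jig_base, either way round below 0.06 rad and angle between the z axis of plate_a and the z axis of jig_base, either way round below 0.04 rad and linear speed of plate_a below 0.02 m/s and angular speed of plate_a below 0.15 rad/s and contact force between the fingers and plate_a below 0.1 N); the robot touches nothing.
It fails at once if one of the other two plates is moved more than 30 mm (distance of any of plate_b, plate_c from where it was at the start of the episode above 0.03 m).
It fails at once if the dish of nuts is moved more than 30 mm (distance of nut_dish from where it was at the start of the episode above 0.03 m).
It also fails if it takes over 120 s, if anything falls off the work surface, if the arm or the gripper's body presses on something with over 40 N, if the wrist force passes 120 N, or if a joint passes its speed limit or range.

### The arm

A 6-joint arm with a two-finger parallel gripper is mounted at the origin on the work surface. World frame = base frame: x ahead of the robot, y to its left, z up, the work surface at z = 0. Lengths are in m, angles in degrees, forces in N, time in s.
With the tool pointing down it reaches from about 0.25 to 0.725 m from the base axis. Payload 9.7 kg.
Tool frame: the origin (TCP) lies at the very end of the fingers, on their centre line; the grasp point (between the pads) lies 19 mm behind it (bot.grip_point_offset is the z of the grasp point in the tool frame, in m); z points along the fingers, x is the direction in which the jaws open and shut, and the axes are right-handed (so a half turn about z gives the same grasp; the last joint's range is limited). The gripper opens to 85 mm and grips with 20 to 120 N. Pads are 22 mm wide; open, the fingers measure 114 mm over their backs; the gripper's body (76 mm by 85 mm) begins 54 mm behind the grasp point. The pads swing forward as they close: fully open they stand 13 mm farther back than shut.
Start: joints at [-75.344, 4.979, 10.078, 95.1, 0, 90], TCP at [0.139, -0.532, 0.209] pointing down, gripper open.
Joint ranges: [-179.16, 179.16], [-48.56, 103.87], [-65.8, 70.77], [-126.05, 130.52], [-82.76, 87.17], [-180, 180]. Speed limits (degrees/s): [127.2, 127.2, 147.25, 180, 180, 180].

### API

Orientations are given as [roll, pitch, yaw] about the fixed x, y, z axes, in that order (R = Rz(yaw) Ry(pitch) Rx(roll)).
In Python, from workcell import get_obs, viewer, job_done, bot gives the robot as it stands.
- The arm moves only by the shell command python3 -m handwheel 'ROWS' [FORCE]. ROWS is JSON, a list of rows, each a list of 5 numbers: the closure, from 0 (fully open) to 1 (shut), then the shift along the world's x, y, z in m, then the turn about the world's z in degrees. A call has 1 to 5 rows; each row is the pose to reach, as a shift and turn from the pose measured when the call began; what a row does not reach only later rows make up. A row lasts 1/10 s, in which the tool goes at most 50 mm and 8.59 degrees, less where a joint would pass 70% of its speed; a pose out of reach is approached as far as the arm can. A call with a gripper value outside its range is refused whole. The fingers move at their own pace and stop on an object; FORCE is the grip in N (left out, the last holds). Time passes only in rows, so rows that repeat a pose let the fingers close. It gives the time, the measured TCP pose, the force and the opening at its end, in the units of the state.
- get_obs(): the state, without advancing time (a new reading comes with each control period).
- viewer.camera(name): name is "side" or "top" or "wrist"; returns a dict with "color" (420x560x3 uint8, blue, green, red), "K" (3x3 intrinsics, pixels), "origin" and "orientation" of the camera in the world. Camera axes: x right, y down, z forward; pixel columns grow to the right and rows downward; lengths in m; the calibration is good to about 2 mm. A picture is of the moment at which its call begins. There is no depth.
- job_done(): hands the job in, once; it reports no verdict.
The state is a dict: "time": time; "q": joint angles; "qd": joint speeds; "joint_efforts": joint torques, N m; "ee_pos": TCP position; "tcp_rot": TCP orientation; "wrist_force": force on the tool from outside, world axes, zero at the start; "torque": the same for the moment, N m; "opening": finger opening in m.
Only numpy, scipy, OpenCV 4.12 (cv2) and the standard library are available. Lean on these libraries where they do the work, as an engineer would, in place of code of your own. Each camera call takes 0.05 s, during which the arm holds its last target.

## Working session

There is one attempt and no reset: what is moved stays moved. The work goes in short steps, Python scripts to look and compute and a shell command to move; the robot and the scene stay as the last step left them, time stands still between calls to the robot, and variables do not carry over. Pictures are saved under pics/ and viewed, and the job is handed in when it is done.

```bash
ls; mkdir -p pics
cat > h.py <<'E'
import numpy as np, cv2
from workcell import get_obs, viewer, job_done, bot
def cam(n):
    d=viewer.camera(n); return d
def ray(d,u,v,z):
    K=np.array(d['K']);o=np.array(d['origin']);R=np.array(d['orientation'])
    if R.shape!=(3,3):
        from scipy.spatial.transform import Rotation as Ro
        R=Ro.from_euler('xyz',R,degrees=True).as_matrix()
    r=R@np.linalg.inv(K)@np.array([u,v,1.]); t=(z-o[2])/r[2]
    return o+t*r
def proj(d,p):
    K=np.array(d['K']);o=np.array(d['origin']);R=np.array(d['orientation'])
    if R.shape!=(3,3):
        from scipy.spatial.transform import Rotation as Ro
        R=Ro.from_euler('xyz',R,degrees=True).as_matrix()
    q=K@R.T@(np.array(p)-o); return q[:2]/q[2]
E
python3 - <<'E'
from h import *
for n in ['top','side','wrist']:
    d=cam(n); cv2.imwrite(f'pics/{n}0.png',d['color']); print(n,d['K'],d['origin'],d['orientation'])
print(get_obs())
E
```

```text
pics
top [[418.78956493   0.         275.82831042]
 [  0.         418.78956493 207.9052003 ]
 [  0.           0.           1.        ]] [0.33659183 0.10519558 1.44380831] [-177.01940851    0.9130858   -89.20307289]
side [[387.82912644   0.         282.46162912]
 [  0.         387.82912644 209.85086045]
 [  0.           0.           1.        ]] [ 0.34470138 -0.57531359  0.84058335] [-1.39971327e+02  5.28077297e-02 -7.04478400e+00]
wrist [[313.51196191   0.         275.65902162]
 [  0.         313.51196191 210.1161316 ]
 [  0.           0.           1.        ]] [ 0.21640896 -0.51054709  0.37328815] [ 1.61841982e+02  3.40010111e-02 -7.52967837e+01]
{'time': 0.15, 'q': array([-7.53451943e+01,  5.00294700e+00,  1.00455373e+01,  9.51010814e+01,
        5.22484091e-04,  9.00001291e+01]), 'qd': array([-0.13212023, -0.03303183,  0.26707281, -0.01388703,  0.03384875,
       -0.03943177]), 'joint_efforts': array([-1.21133521e-04, -5.20761144e+01,  4.65044904e+01,  1.38316280e-02,
       -7.45192239e-06, -2.95110590e-05]), 'ee_pos': array([ 0.13909777, -0.53190712,  0.20876059]), 'tcp_rot': array([-1.79999478e+02,  5.84911042e-02, -7.53453234e+01]), 'wrist_force': array([-0.18416375, -0.24826127,  0.64634678]), 'torque': array([-0.05704835,  0.07978575,  0.05280339]), 'opening': 0.08519812176976103}
```

View pics/top0.png

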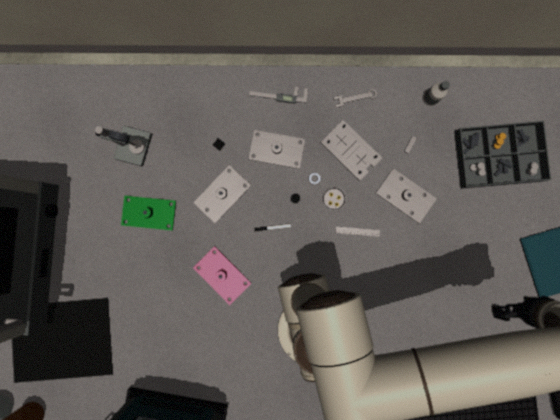

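View pics/side0.png

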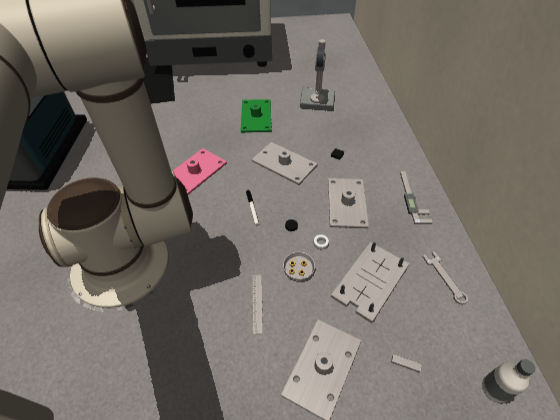

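View pics/wrist0.png

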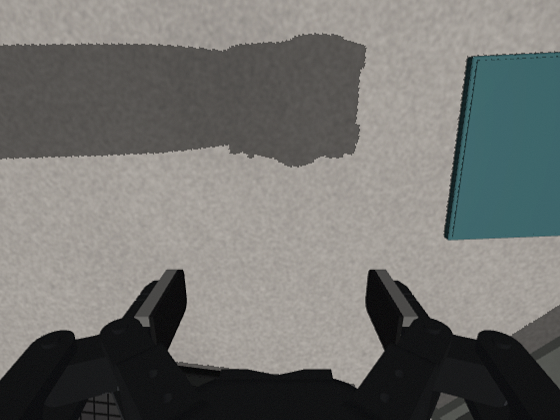

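The top view shows three grey plates, at about (277,149), (222,193) and (406,195), plus green and pink look-alikes. The base is at (352,150), the spacer at (410,145), the round piece at (295,198), the square piece at (219,144) and the dish at (333,198). I'll enlarge crops to count the holes.

Run:
```python
from h import *
t=cv2.imread('pics/top0.png'); s=cv2.imread('pics/side0.png')
cv2.imwrite('pics/topc.png',cv2.resize(t[105:235,185:445],None,fx=3,fy=3,interpolation=cv2.INTER_CUBIC))
cv2.imwrite('pics/sidec.png',cv2.resize(s[130:420,240:500],None,fx=2,fy=2,interpolation=cv2.INTER_CUBIC))
```

```text
(no output)
```

View pics/topc.png

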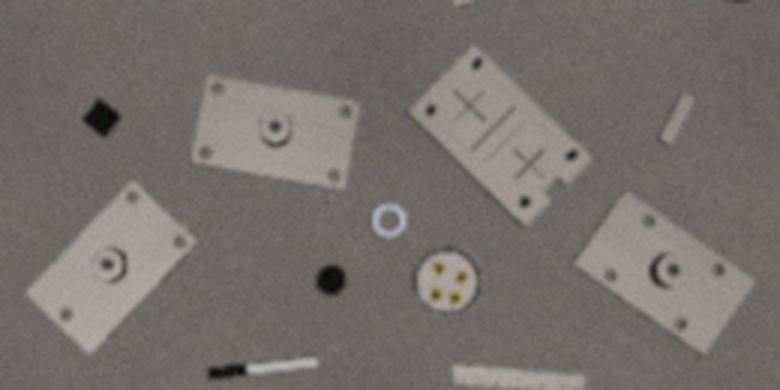

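View pics/sidec.png

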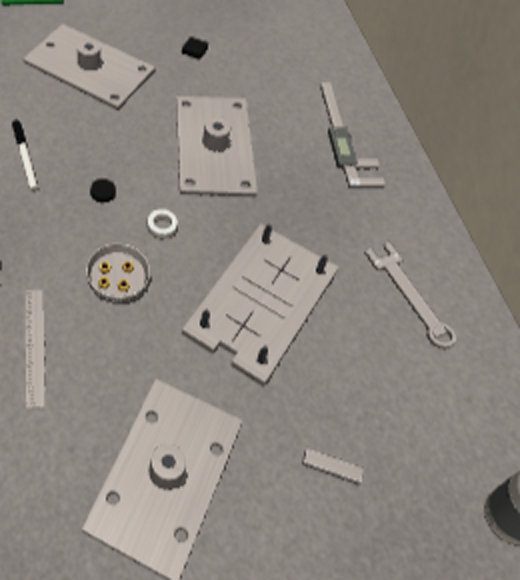

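plate_a candidates in the top view:
- (277,149) has four holes near its corners.
- (406,195) has four holes further in, so it is plate_b.
- (222,193) has three holes, so it is plate_c.
- The green and pink plates are excluded by colour.

So plate_a is the one at (277,149), and the crop above confirms it. Next I'll measure positions.

Run:
```python
from h import *
t=cam('top'); im=t['color']; g=cv2.GaussianBlur(im,(3,3),0).max(2)
print('bg',np.median(g[110:235,185:445]))
m=(g>140).astype(np.uint8)
def rects(m,zmap,amin,amax,box):
    cs,_=cv2.findContours(m,cv2.RETR_EXTERNAL,cv2.CHAIN_APPROX_NONE)
    for c in cs:
        a=cv2.contourArea(c); (u,v),_,_=r=cv2.minAreaRect(c)
        if a<amin or a>amax or not(box[0]<u<box[1] and box[2]<v<box[3]): continue
        z=zmap(a)
        p=np.array([ray(t,x,y,z)[:2] for x,y in cv2.boxPoints(r)])
        e1=p[1]-p[0];e2=p[2]-p[1]; L=e1 if np.linalg.norm(e1)>np.linalg.norm(e2) else e2
        print('px',np.round((u,v),1),'area',a,'xy',p.mean(0).round(4),'sides',np.linalg.norm(e1).round(4),np.linalg.norm(e2).round(4),'yaw',np.degrees(np.arctan2(L[1],L[0])).round(1))
rects(m,lambda a:0.01,30,6000,(180,450,105,240))
print('black'); 
mb=(g<50).astype(np.uint8)
rects(mb,lambda a:0.0125,20,6000,(180,450,105,240))
```

```text
bg 111.0
px [357.4 231.2] area 222.5 xy [ 0.3352 -0.1498] sides 0.0218 0.147 yaw -94.0
px [279.  226.4] area 53.0 xy [0.3478 0.1174] sides 0.0759 0.0117 yaw -82.9
px [333.5 198.5] area 250.0 xy [ 0.4458 -0.068 ] sides 0.0582 0.0584 yaw -179.7
px [314.5 178. ] area 86.0 xy [ 0.5156 -0.0024] sides 0.0378 0.0345 yaw -89.3
px [406.1 195.6] area 1282.5 xy [ 0.4592 -0.3155] sides 0.0991 0.1754 yaw -124.5
px [221.5 193.7] area 1488.0 xy [0.4577 0.3167] sides 0.1793 0.1036 yaw -42.2
px [276.4 148.7] area 1260.5 xy [0.6158 0.1302] sides 0.1004 0.1763 yaw -99.8
px [351.8 149.3] area 1469.5 xy [ 0.6168 -0.1294] sides 0.1057 0.1852 yaw -135.0
black
px [295. 198.] area 47.5 xy [0.4456 0.0639] sides 0.0274 0.0275 yaw -179.4
px [218.3 143.8] area 56.5 xy [0.6303 0.3312] sides 0.0269 0.0297 yaw -134.3
```

```bash
python3 -m handwheel '[[0,0.023,0.0445,0,6],[0,0.046,0.089,0,12],[0,0.069,0.134,0,18],[0,0.092,0.178,0,24],[0,0.115,0.222,0,30]]' 40
python3 -m handwheel '[[0,0.023,0.0445,0,0],[0,0.046,0.089,0,0],[0,0.069,0.134,0,0],[0,0.092,0.178,0,0],[0,0.115,0.222,0,0]]'
```

```text
time: 0.7
ee_pos: [0.2544, -0.3083, 0.2087]
tcp_rot: [-180.0, 0.0, -45.1]
wrist_force: [1.2, -1.0, 1.2]
opening: 0.0855
time: 1.2
ee_pos: [0.3689, -0.0858, 0.209]
tcp_rot: [-180.0, -0.0, -45.1]
wrist_force: [0.4, -1.2, -0.6]
opening: 0.0859
```

```bash
python3 -m handwheel '[[0,0.02,0.04,0,0],[0,0.04,0.08,0,0],[0,0.06,0.12,0,0],[0,0.077,0.15,0,0],[0,0.077,0.15,0,0]]'
python3 - <<'E'
from h import *
d=cam('wrist'); cv2.imwrite('pics/w1.png',d['color']); print(d['origin'],d['orientation']); print(proj(d,[.4456,.0639,.0125]))
t=cam('top'); cv2.imwrite('pics/t1.png',t['color'])
E
```

```text
time: 1.7
ee_pos: [0.447, 0.0672, 0.208]
tcp_rot: [-180.0, 0.0, -44.9]
wrist_force: [-0.7, -0.7, -1.0]
opening: 0.0851
[0.50341269 0.12503172 0.37264485] [ 1.61830628e+02  1.56327113e-02 -4.48760771e+01]
[277.58499879 182.55704566]
```

View pics/w1.png

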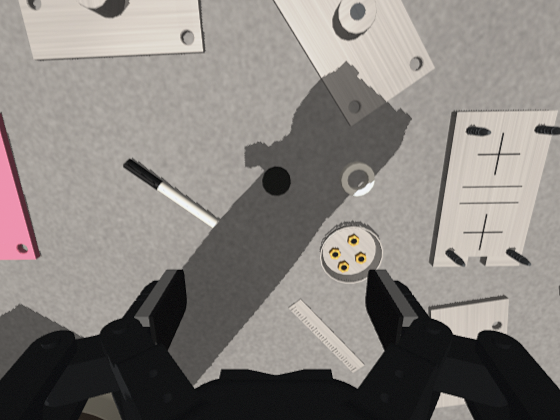

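The wrist view shows the round piece at (277,181). The base is on the right, with crosses at (499,154) and (482,231) and the notch at (478,262).

Run:
```python
from h import *
d=cam('wrist'); g=d['color'].max(2)
m=np.zeros_like(g); m[155:210,250:305]=(g[155:210,250:305]<45)*255
n,l,s,c=cv2.connectedComponentsWithStats(m); i=1+np.argmax(s[1:,4]); print(s[i],c[i])
print('round (rays at z .0125,.007)',ray(d,*c[i],.0125)[:2],ray(d,*c[i],.007)[:2])
a=ray(d,499,154,.012)[:2];b=ray(d,482,231,.012)[:2]
print('cross far',a,'near(notch)',b,'mid',(a+b)/2,'dist',np.linalg.norm(a-b),'yaw of +x',np.degrees(np.arctan2(*(b-a)[::-1])))
print(get_obs()['ee_pos'])
```

```text
[262 164  28  29 638] [275.18495298 177.84482759]
round (rays at z .0125,.007) [0.44627715 0.06707866] [0.4454221 0.0662338]
cross far [ 0.64713532 -0.09459199] near(notch) [ 0.58005935 -0.16174598] mid [ 0.61359734 -0.12816898] dist 0.09491493977878693 yaw of +x -134.96669680148568
[0.44562889 0.06398396 0.20877376]
```

```bash
python3 -m handwheel '[[0,0,0.001,-0.05,0],[0,0,0.0015,-0.1,0],[0,0,0.0015,-0.15,0],[0,0,0.0015,-0.19,0],[0,0,0.0015,-0.2,0]]'
python3 - <<'E'
from h import *
d=cam('wrist'); cv2.imwrite('pics/w2.png',d['color']);print(get_obs()['ee_pos'])
E
```

```text
time: 2.35
ee_pos: [0.4425, 0.0639, 0.0049]
tcp_rot: [179.7, 0.2, -45.2]
wrist_force: [0.2, -0.7, 0.6]
opening: 0.0853
[0.4433253  0.06418505 0.00594797]
```

View pics/w2.png

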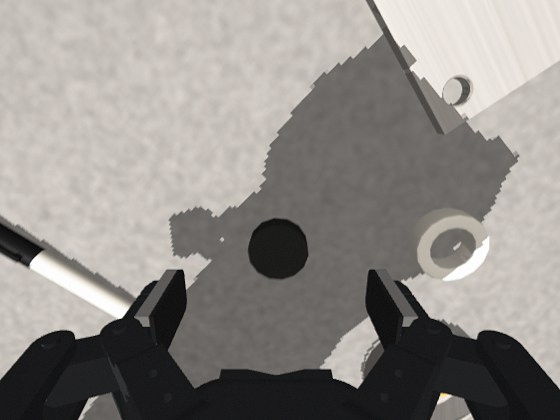

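Run:
```python
from h import *
d=cam('wrist'); o=get_obs(); p=o['ee_pos']; print(p,o['tcp_rot'],d['origin'])
print('tcp px',proj(d,p),'grip',proj(d,p+[0,0,.019]))
g=d['color'].max(2); m=np.zeros_like(g); m[205:290,235:320]=(g[205:290,235:320]<45)*255
n,l,s,c=cv2.connectedComponentsWithStats(m); i=1+np.argmax(s[1:,4]); print(s[i],c[i],ray(d,*c[i],.0125)[:2])
```

```text
[0.44473646 0.06456046 0.0084774 ] [ 1.79905346e+02  5.21458488e-02 -4.51961614e+01] [0.50074318 0.12196617 0.17025819]
tcp px [278.42122505 253.97278099] grip [278.64927085 270.58585299]
[ 248  220   59   60 2826] [277.05414013 249.74168436] [0.44742576 0.06835451]
```

```bash
python3 -m handwheel '[[0,0.002,0.003,-0.006,0],[0,0.002,0.003,-0.008,0],[0.3,0.002,0.003,-0.008,0],[0.8,0.002,0.003,-0.008,0],[0.8,0.002,0.003,-0.008,0]]' 30
python3 -m handwheel '[[0.8,0,0,0,0],[0.8,0,0,0,0],[0.8,0,0,0,0]]'
python3 -m handwheel '[[0.8,0,0,0.02,0],[0.8,0,0,0.04,0],[0.8,0,0,0.06,0],[0.8,0,0,0.06,0]]'
python3 - <<'E'
from h import *
d=cam('wrist'); cv2.imwrite('pics/w3.png',d['color']);print(get_obs())
E
```

```text
time: 2.95
ee_pos: [0.4471, 0.0677, 0.001]
tcp_rot: [179.9, 0.0, -45.2]
wrist_force: [0.8, 0.4, 0.0]
opening: 0.0439
time: 3.25
ee_pos: [0.4471, 0.0677, 0.0011]
tcp_rot: [179.9, 0.0, -45.2]
wrist_force: [-0.5, -0.4, 0.1]
opening: 0.0169
time: 3.65
ee_pos: [0.4485, 0.0679, 0.0636]
tcp_rot: [-179.9, -0.1, -45.2]
wrist_force: [-0.1, 0.3, 0.3]
opening: 0.0172
{'time': 3.7, 'q': array([ 8.61692729e+00, -8.74554754e+00, -1.95606339e+01,  7.91222324e+01,
       -1.30920737e-02,  1.43801096e+02]), 'qd': array([-0.01844485,  0.81097914, -2.15873272, -1.01481782, -0.04680781,
        0.01252236]), 'joint_efforts': array([ 2.91200809e-05, -3.84548843e+01,  4.85378730e+01,  3.94392321e-01,
       -6.62094935e-04, -9.23614789e-05]), 'ee_pos': array([0.44787513, 0.06779915, 0.06202709]), 'tcp_rot': array([-1.79957150e+02, -4.75838916e-02, -4.51841932e+01]), 'wrist_force': array([-0.38046472, -0.49533292, -0.11804481]), 'torque': array([0.07111114, 0.05289533, 0.06559332]), 'opening': 0.01715313714752826}
```

View pics/w3.png

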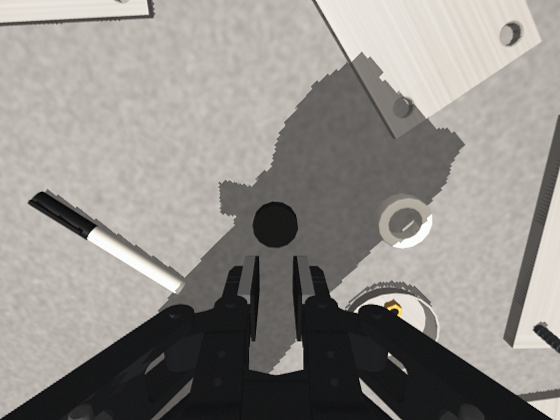

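Run:
```python
from h import *
d=cam('wrist'); o=get_obs(); p=o['ee_pos']; print(p,d['origin'],d['orientation'])
print('tcp px',proj(d,p),'grip',proj(d,p+[0,0,.019]))
g=d['color'].max(2); m=np.zeros_like(g); m[190:255,235:320]=(g[190:255,235:320]<45)*255
n,l,s,c=cv2.connectedComponentsWithStats(m); i=1+np.argmax(s[1:,4]); print(s[i],c[i],ray(d,*c[i],.0125)[:2],ray(d,*c[i],.006)[:2])
s=cam('side'); cv2.imwrite('pics/s2.png',cv2.resize(s['color'][150:350,200:460],None,fx=3,fy=3))
```

```text
[0.447234   0.06769195 0.06096356] [0.50432888 0.12544678 0.22674336] [ 1.61870885e+02 -7.52194734e-02 -4.51391633e+01]
tcp px [276.42431372 254.00651374] grip [276.55564686 270.06598343]
[ 253  202   45   46 1625] [275.41046154 224.45230769] [0.44687273 0.06812824] [0.44512955 0.06638923]
```

View pics/s2.png

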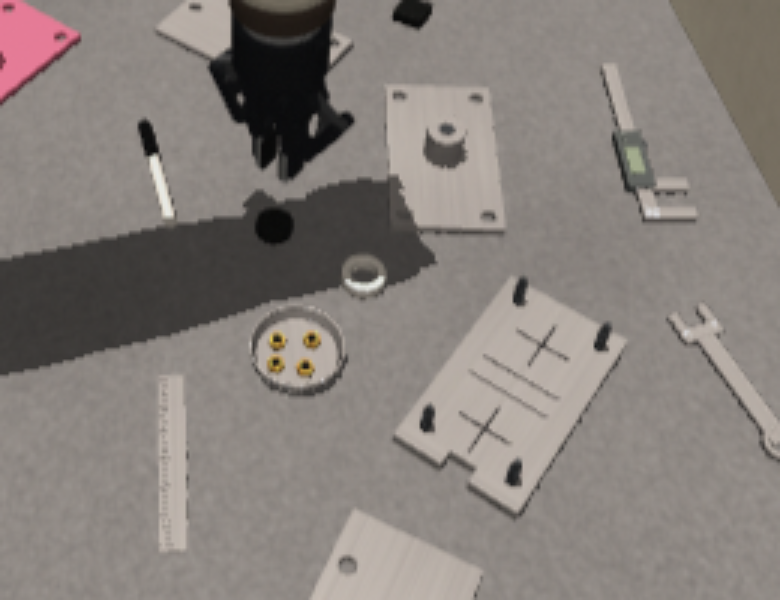

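The fingers closed over the disc without catching it, so they were too high. It is still at (275,225). I'll go lower with the fingers partly closed and watch the force.

```bash
python3 -m handwheel '[[0.45,-0.001,0,0,0],[0.45,-0.001,0,0,0],[0.45,-0.001,0,0,0],[0.45,-0.001,0,-0.03,0],[0.45,-0.001,0,-0.05,0]]' 30
python3 -m handwheel '[[0.45,0,0,-0.01,0],[0.45,0,0,-0.01,0],[0.45,0,0,-0.01,0]]'
python3 - <<'E'
from h import *
print(get_obs()['ee_pos'])
d=cam('wrist'); cv2.imwrite('pics/w4.png',d['color'])
s=cam('side'); cv2.imwrite('pics/s3.png',cv2.resize(s['color'][170:250,250:350],None,fx=6,fy=6))
E
```

```text
time: 4.3
ee_pos: [0.4456, 0.0676, 0.0091]
tcp_rot: [179.9, 0.1, -45.2]
wrist_force: [-0.2, -0.9, -0.8]
opening: 0.0472
time: 4.6
ee_pos: [0.4459, 0.0676, -0.0003]
tcp_rot: [179.9, 0.0, -45.2]
wrist_force: [0.6, 0.7, 0.9]
opening: 0.0472
[ 4.45894824e-01  6.76357657e-02 -2.74308697e-04]
```

View pics/s3.png

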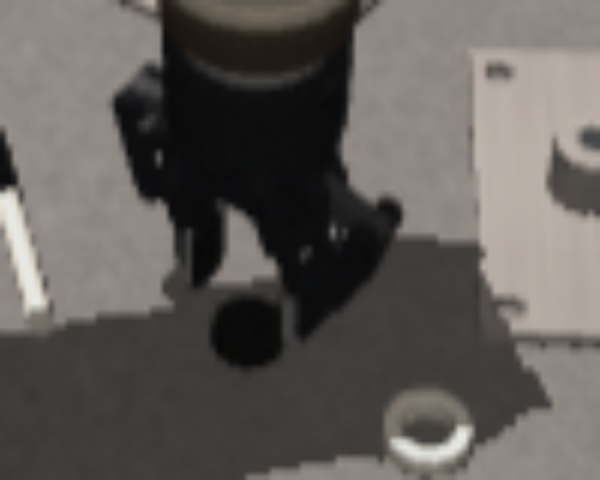

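View pics/w4.png

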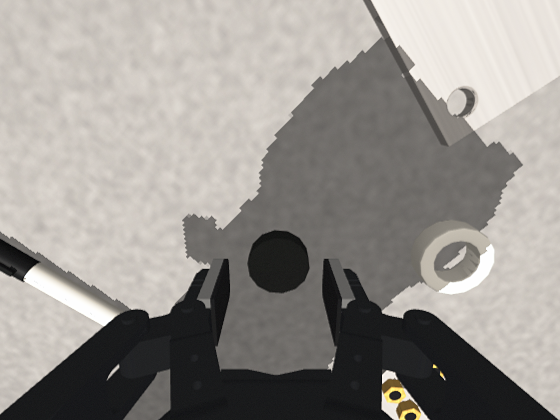

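Run:
```python
from h import *
s=cam('side');d=cam('wrist'); p=get_obs()['ee_pos']; print(p, bot.grip_point_offset)
x=np.array([.7071,-.7071,0]);y=np.array([-.7071,-.7071,0])
for z in [0,.01,.02]:
  for sx in [-.0236,.0236]:
    for sy in [-.011,.011]:
      q=p+x*sx+y*sy; q[2]=z
      a=proj(s,q); print(z,sx,sy,'side crop',((a-[250,170])*6).round(),'wrist',proj(d,q).round())
print('disc in side',((proj(s,[.4459,.0676,.0125])-[250,170])*6).round(),'with .445,.065',((proj(s,[.4455,.0645,.0125])-[250,170])*6).round())
print('disc side ray', ray(s,250+247/6,170+328/6,.011))
```

```text
[4.46315318e-01 6.77134505e-02 8.07353177e-05] -0.0187
0 -0.0236 -0.011 side crop [218. 292.] wrist [236. 236.]
0 -0.0236 0.011 side crop [189. 322.] wrist [237. 271.]
0 0.0236 -0.011 side crop [301. 342.] wrist [318. 236.]
0 0.0236 0.011 side crop [272. 373.] wrist [317. 271.]
0.01 -0.0236 -0.011 side crop [219. 279.] wrist [233. 244.]
0.01 -0.0236 0.011 side crop [189. 308.] wrist [235. 280.]
0.01 0.0236 -0.011 side crop [301. 329.] wrist [321. 244.]
0.01 0.0236 0.011 side crop [272. 359.] wrist [319. 280.]
0.02 -0.0236 -0.011 side crop [219. 265.] wrist [231. 252.]
0.02 -0.0236 0.011 side crop [189. 295.] wrist [233. 290.]
0.02 0.0236 -0.011 side crop [302. 315.] wrist [324. 252.]
0.02 0.0236 0.011 side crop [273. 346.] wrist [322. 289.]
disc in side [244. 315.] with .445,.065 [244. 321.]
disc side ray [0.44636099 0.06144948 0.011     ]
```

```bash
python3 -m handwheel '[[0.45,-0.001,-0.002,-0.004,0],[0.45,-0.001,-0.002,-0.008,0],[0.45,-0.001,-0.002,-0.008,0]]'
python3 - <<'E'
from h import *
print(get_obs()['ee_pos'],get_obs()['wrist_force'])
d=cam('wrist'); cv2.imwrite('pics/w5.png',d['color'])
s=cam('side'); cv2.imwrite('pics/s4.png',cv2.resize(s['color'][170:250,250:350],None,fx=6,fy=6))
E
```

```text
time: 5.1
ee_pos: [0.4449, 0.0656, -0.0085]
tcp_rot: [179.9, 0.0, -45.2]
wrist_force: [0.8, -0.1, -0.2]
opening: 0.0473
[ 0.44488062  0.06558831 -0.00852925] [ 0.75875062 -0.05863199 -0.20258877]
```

View pics/s4.png

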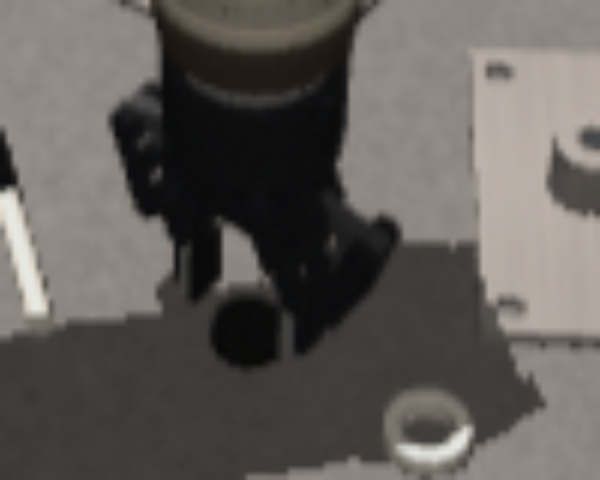

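```bash
python3 -m handwheel '[[0.45,0,0,-0.003,0],[0.45,0,0,-0.003,0]]'
python3 -m handwheel '[[0.5,0,0,0,0],[0.7,0,0,0,0],[0.8,0,0,0,0],[0.8,0,0,0,0],[0.8,0,0,0,0]]' 30
python3 -m handwheel '[[0.8,0,0,0,0],[0.8,0,0,0,0]]'
```

```text
time: 5.4
ee_pos: [0.4449, 0.0657, -0.0115]
tcp_rot: [179.9, 0.0, -45.2]
wrist_force: [-0.7, -0.2, 1.5]
opening: 0.0471
time: 5.9
ee_pos: [0.4485, 0.0652, -0.0081]
tcp_rot: [-179.8, -0.3, -45.2]
wrist_force: [3.4, -6.5, 20.1]
opening: 0.0177
time: 6.1
ee_pos: [0.4493, 0.0652, -0.0073]
tcp_rot: [-179.7, -0.4, -45.2]
wrist_force: [-0.4, -0.2, -0.3]
opening: 0.0169
```

Run:
```python
from h import *
print(get_obs()['ee_pos'],get_obs()['wrist_force'])
d=cam('wrist'); cv2.imwrite('pics/w6.png',d['color'])
s=cam('side'); cv2.imwrite('pics/s5.png',cv2.resize(s['color'][170:250,250:350],None,fx=6,fy=6))
```

```text
[ 0.44925505  0.06524195 -0.007323  ] [-0.36333335 -0.18744323 -0.29897795]
```

View pics/s5.png

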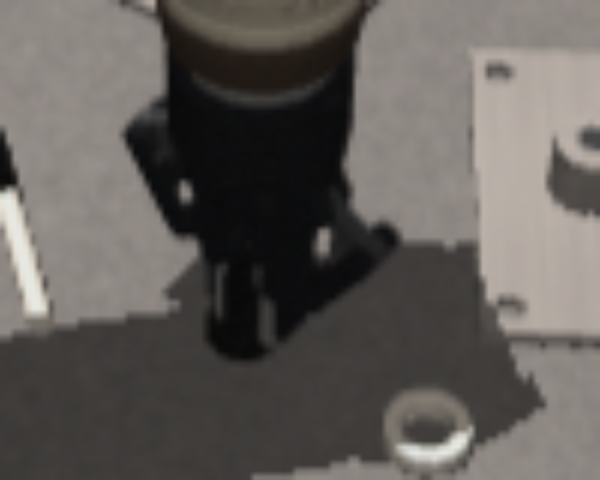

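View pics/w6.png

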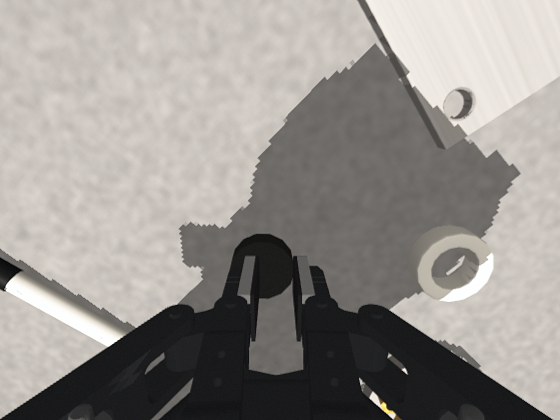

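The fingers are standing on top of the disc, so their tips are about 20 mm above the reported TCP. From here I'll allow for that. I'm lifting and measuring again.

```bash
python3 -m handwheel '[[0.8,0,0,0.02,0],[0.45,0,0,0.03,0],[0.4,0,0,0.03,0],[0.4,0,0,0.03,0],[0.4,0,0,0.03,0]]'
cat >> h.py <<'E'
def blob(d,box,thr=45):
    u0,u1,v0,v1=box; g=d['color'].max(2); m=np.zeros_like(g); m[v0:v1,u0:u1]=(g[v0:v1,u0:u1]<thr)*255
    n,l,s,c=cv2.connectedComponentsWithStats(m); i=1+np.argmax(s[1:,4]); return s[i],c[i]
E
python3 - <<'E'
from h import *
print(get_obs()['ee_pos'],get_obs()['opening'])
d=cam('wrist'); cv2.imwrite('pics/w7.png',d['color'])
s,c=blob(d,(225,325,190,275)); print(s,c,ray(d,*c,.0125))
s=cam('side'); cv2.imwrite('pics/s6.png',cv2.resize(s['color'][170:250,250:350],None,fx=6,fy=6))
st,c=blob(s,(250,350,190,250),40); print(st,c,ray(s,*c,.009))
E
```

```text
time: 6.7
ee_pos: [0.4478, 0.0652, 0.0208]
tcp_rot: [-179.8, -0.3, -45.2]
wrist_force: [0.7, 0.1, 0.5]
opening: 0.0516
[0.44784146 0.06517194 0.02084245] 0.05158043078451491
[ 238  215   55   56 2391] [265.28314513 242.76704308] [0.44525388 0.07257568 0.0125    ]
[271 190  47  33 751] [296.42476698 201.09853529] [0.47315753 0.14545756 0.009     ]
```

View pics/w7.png

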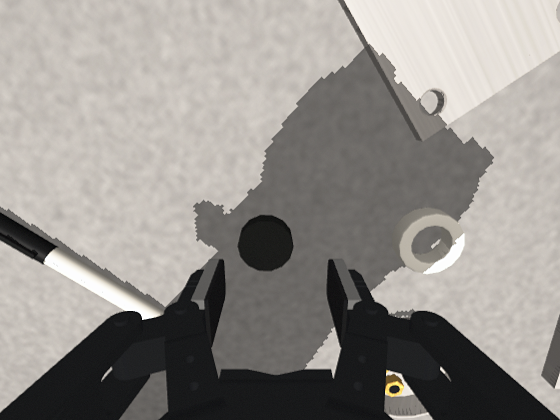

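View pics/s6.png

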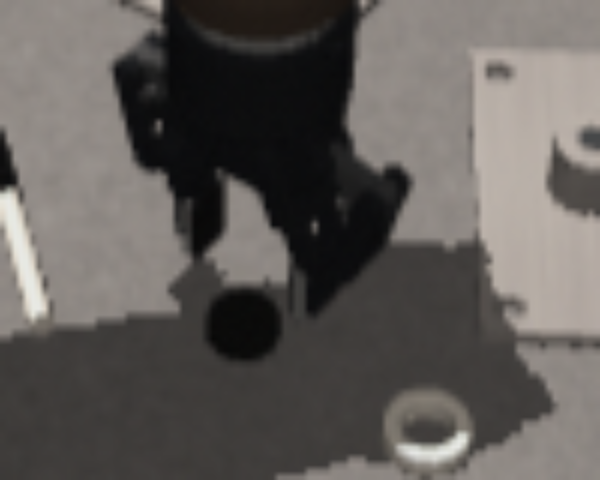

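```bash
python3 -m handwheel '[[0.4,-0.005,0.005,0,0],[0.4,-0.005,0.005,-0.02,0],[0.4,-0.005,0.005,-0.034,0],[0.4,-0.005,0.005,-0.034,0]]'
python3 - <<'E'
from h import *
print(get_obs()['ee_pos'],get_obs()['opening'])
d=cam('wrist'); cv2.imwrite('pics/w8.png',d['color'])
E
```

```text
time: 7.2
ee_pos: [0.441, 0.0701, -0.0153]
tcp_rot: [180.0, -0.1, -45.2]
wrist_force: [0.5, -1.0, -0.2]
opening: 0.0512
[ 0.44104513  0.07011134 -0.01525005] 0.05124694202433282
```

View pics/w8.png

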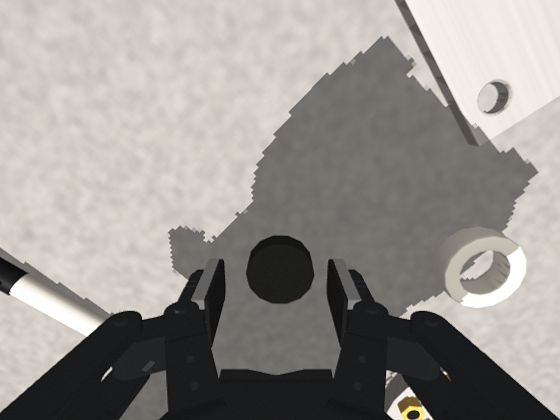

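```bash
python3 -m handwheel '[[0.4,0.001,-0.001,-0.004,0],[0.4,0.001,-0.001,-0.005,0],[0.4,0.001,-0.001,-0.005,0]]'
python3 -m handwheel '[[0.5,0,0,0,0],[0.6,0,0,0,0],[0.7,0,0,0,0],[0.75,0,0,0,0],[0.75,0,0,0,0]]' 30
```

```text
time: 7.55
ee_pos: [0.4429, 0.0691, -0.0189]
tcp_rot: [-179.9, -0.2, -45.2]
wrist_force: [-0.9, 0.6, 0.4]
opening: 0.0513
time: 8.05
ee_pos: [0.4432, 0.0691, -0.0183]
tcp_rot: [-179.9, -0.2, -45.2]
wrist_force: [-0.1, -1.2, 6.6]
opening: 0.0326
```

```bash
python3 -m handwheel '[[0.75,0,0,0,0],[0.75,0,0,0.03,0],[0.75,0,0,0.06,0],[0.75,0,0,0.1,0],[0.75,0,0,0.1,0]]'
python3 - <<'E'
from h import *
print(get_obs()['ee_pos'],get_obs()['opening'])
d=cam('wrist'); cv2.imwrite('pics/w9.png',d['color'])
E
```

```text
time: 8.55
ee_pos: [0.4456, 0.0695, 0.0865]
tcp_rot: [-179.6, -0.5, -45.2]
wrist_force: [1.0, -0.2, -0.5]
opening: 0.0323
[0.4456317 0.0695477 0.0864868] 0.03232854097047478
```

View pics/w9.png

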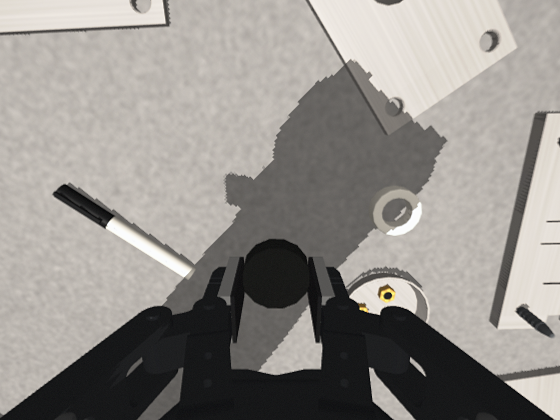

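Run:
```python
from h import *
s=cam('side'); t=cam('top')
for n,d,a,b in [('side',s,(381,265),(362,293)),('top',t,(341.5,139.8),(361.2,159.2))]:
    A=ray(d,*a,.012)[:2];B=ray(d,*b,.012)[:2]; e=B-A
    print(n,'far',A.round(4),'near',B.round(4),'mid',((A+B)/2).round(4),np.linalg.norm(e).round(4),np.degrees(np.arctan2(e[1],e[0])).round(1))
cv2.imwrite('pics/s7.png',cv2.resize(s['color'][215:330,320:420],None,fx=6,fy=6,interpolation=cv2.INTER_CUBIC)[:600])
```

```text
side far [ 0.6509 -0.0929] near [ 0.5844 -0.1625] mid [ 0.6177 -0.1277] 0.0963 -133.7
top far [ 0.6487 -0.0939] near [ 0.5821 -0.1618] mid [ 0.6154 -0.1278] 0.0951 -134.4
```

View pics/s7.png

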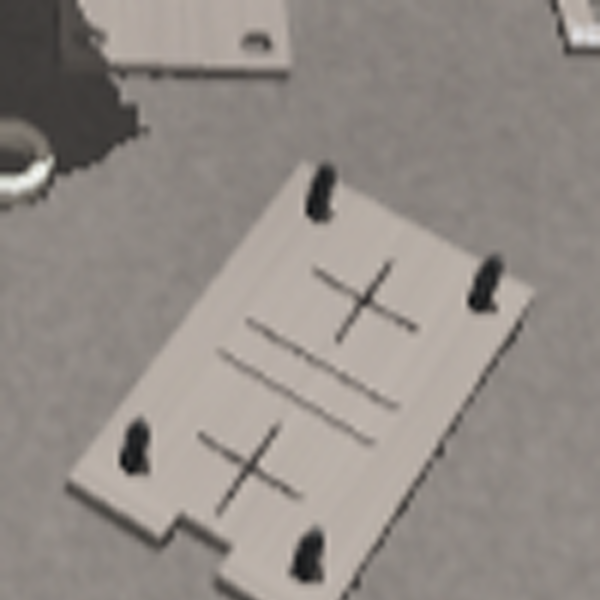

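```bash
python3 -m handwheel '[[0.75,0.025,-0.042,0,0],[0.75,0.05,-0.084,0,0],[0.75,0.075,-0.126,0,0],[0.75,0.1,-0.168,0,0],[0.75,0.125,-0.21,0,0]]'
python3 -m handwheel '[[0.75,0.012,-0.02,0,0],[0.75,0.012,-0.02,0,0],[0.75,0.012,-0.02,0,0]]'
python3 - <<'E'
from h import *
print(get_obs()['ee_pos'])
d=cam('wrist'); cv2.imwrite('pics/w10.png',d['color'])
s=cam('side'); cv2.imwrite('pics/s8.png',cv2.resize(s['color'][200:320,300:440],None,fx=5,fy=5,interpolation=cv2.INTER_CUBIC))
E
```

```text
time: 9.2
ee_pos: [0.568, -0.1426, 0.0791]
tcp_rot: [-180.0, -0.1, -45.2]
wrist_force: [1.7, 1.5, -0.0]
opening: 0.0319
time: 9.5
ee_pos: [0.5789, -0.1627, 0.077]
tcp_rot: [179.9, 0.1, -45.3]
wrist_force: [-0.0, -0.4, 0.3]
opening: 0.0321
[ 0.5789337  -0.1626823   0.07697114]
```

View pics/w10.png

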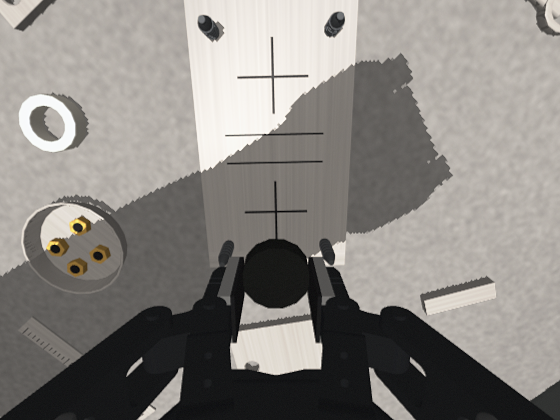

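View pics/s8.png

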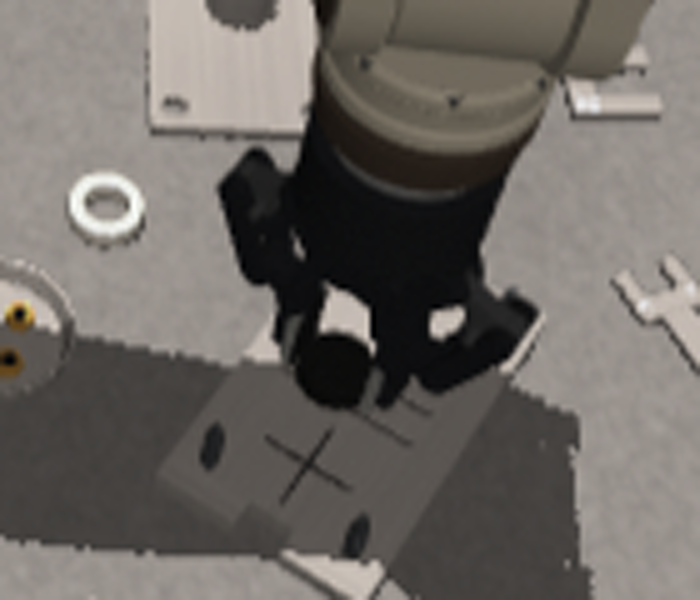

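Run:
```python
from h import *
s=cam('side')
for z in [.07,.08,.09,.1,.11,.12]: print(z,ray(s,300+337/5,200+370/5,z).round(4))
print(ray(s,300+311/5,200+464/5,.012))
d=cam('wrist')
for z in [.07,.09,.1,.11]: print('w',z,ray(d,276,273,z).round(4))
for z in (.012,-.008): print('cross w',ray(d,275.5,211,z),ray(d,273,76,z))
```

```text
0.07 [ 0.592  -0.1461  0.07  ]
0.08 [ 0.5888 -0.1517  0.08  ]
0.09 [ 0.5855 -0.1573  0.09  ]
0.1 [ 0.5823 -0.1628  0.1   ]
0.11 [ 0.5791 -0.1684  0.11  ]
0.12 [ 0.5759 -0.174   0.12  ]
[ 0.58500133 -0.16200529  0.012     ]
w 0.07 [ 0.5667 -0.1734  0.07  ]
w 0.09 [ 0.5746 -0.1653  0.09  ]
w 0.1 [ 0.5786 -0.1613  0.1   ]
w 0.11 [ 0.5826 -0.1573  0.11  ]
cross w [ 0.58165721 -0.15805057  0.012     ] [ 0.649089   -0.08854278  0.012     ]
cross w [ 0.57696404 -0.16273887 -0.008     ] [ 0.65022738 -0.08722001 -0.008     ]
```

```bash
python3 -m handwheel '[[0.75,0.003,0.002,-0.03,0],[0.75,0.003,0.002,-0.055,0],[0.75,0.003,0.002,-0.07,0],[0.75,0.003,0.002,-0.07,0],[0.75,0.003,0.002,-0.07,0]]'
python3 - <<'E'
from h import *
print(get_obs()['ee_pos'])
d=cam('wrist'); cv2.imwrite('pics/w11.png',d['color'])
s=cam('side'); cv2.imwrite('pics/s9.png',cv2.resize(s['color'][200:320,300:440],None,fx=5,fy=5,interpolation=cv2.INTER_CUBIC))
E
```

```text
time: 10.2
ee_pos: [0.5827, -0.1594, 0.0099]
tcp_rot: [-180.0, -0.1, -45.1]
wrist_force: [0.4, -0.2, -0.3]
opening: 0.032
[ 0.58273992 -0.15937215  0.00985936]
```

View pics/w11.png

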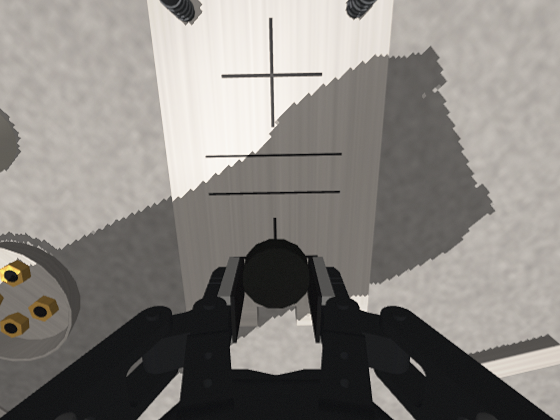

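View pics/s9.png

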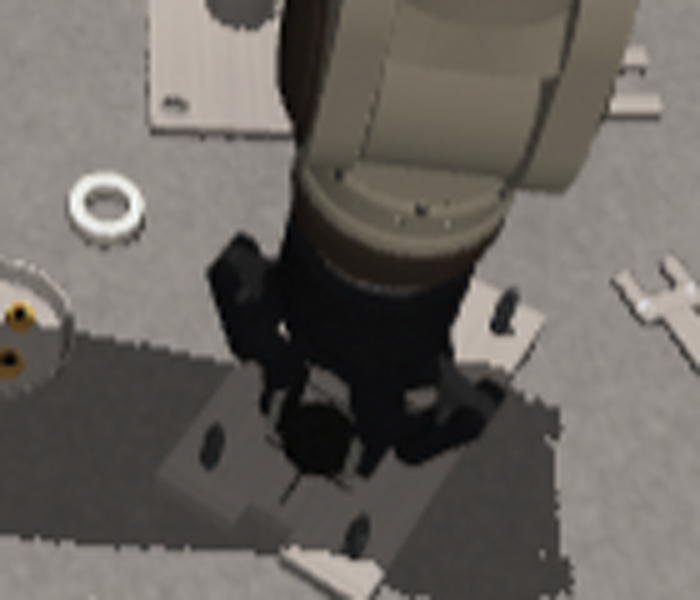

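Run:
```python
from h import *
s=cam('side'); d=cam('wrist')
for z in [.030,.034,.038]: print(z,ray(s,300+319/5,200+439/5,z).round(4), 'w',ray(d,276,273,z).round(4))
```

```text
0.03 [ 0.5868 -0.1588  0.03  ] w [ 0.5818 -0.1603  0.03  ]
0.034 [ 0.5856 -0.1609  0.034 ] w [ 0.5834 -0.1587  0.034 ]
0.038 [ 0.5844 -0.1629  0.038 ] w [ 0.585  -0.1571  0.038 ]
```

```bash
python3 -m handwheel '[[0.75,0,-0.001,-0.008,0],[0.75,0,-0.001,-0.0145,0],[0.75,0,-0.001,-0.0145,0],[0.75,0,-0.001,-0.0145,0]]'
python3 -m handwheel '[[0.65,0,0,0,0],[0.5,0,0,0,0],[0.3,0,0,0,0],[0.3,0,0,0,0],[0.3,0,0,0,0]]'
python3 -m handwheel '[[0.3,0,0,0.03,0],[0.3,0,0,0.07,0],[0.3,0,0,0.12,0],[0.3,0,0,0.15,0],[0.3,0,0,0.15,0]]'
python3 - <<'E'
from h import *
print(get_obs()['ee_pos'])
d=cam('wrist'); cv2.imwrite('pics/w12.png',d['color'])
s=cam('side'); cv2.imwrite('pics/s10.png',cv2.resize(s['color'][200:320,300:440],None,fx=5,fy=5,interpolation=cv2.INTER_CUBIC))
E
```

```text
time: 10.8
ee_pos: [0.583, -0.1607, -0.0046]
tcp_rot: [-180.0, -0.1, -45.2]
wrist_force: [0.0, -0.2, -0.4]
opening: 0.0322
time: 11.3
ee_pos: [0.583, -0.1608, -0.0045]
tcp_rot: [-180.0, -0.1, -45.2]
wrist_force: [0.0, 1.4, -0.3]
opening: 0.0601
time: 11.8
ee_pos: [0.585, -0.1613, 0.1512]
tcp_rot: [-179.7, -0.5, -45.2]
wrist_force: [-0.8, 0.0, -0.5]
opening: 0.0596
[ 0.58503498 -0.16129638  0.15115064]
```

View pics/w12.png

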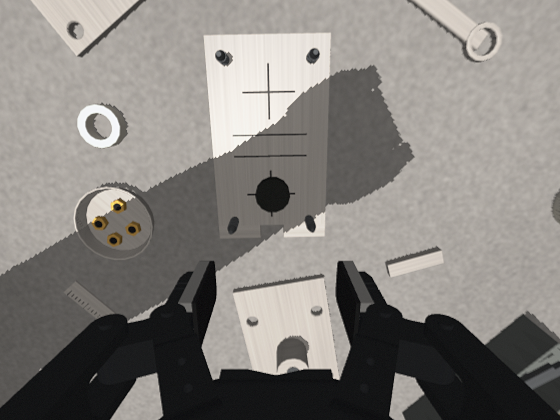

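View pics/s10.png

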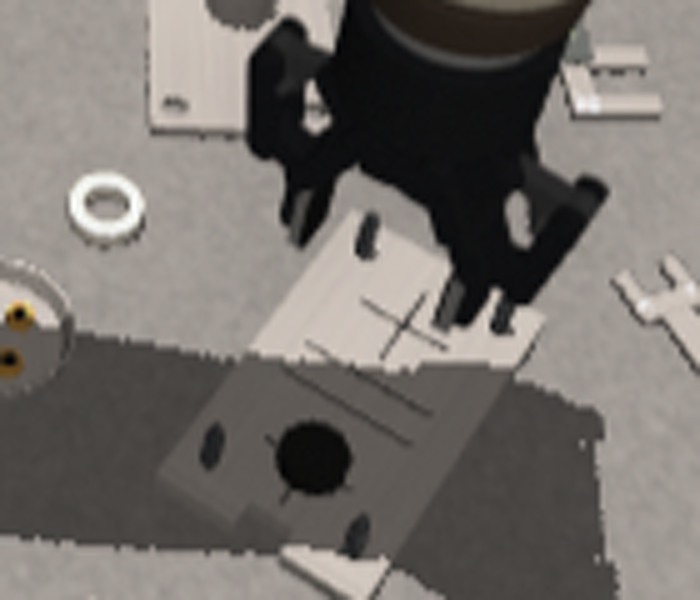

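The round piece is centred on the notched-end cross, at (272,194) in the wrist view. Next is the spacer, at (415,262).

Run:
```python
from h import *
d=cam('wrist'); s=cam('side'); t=cam('top')
cv2.imwrite('pics/s11.png',cv2.resize(s['color'][340:390,370:440],None,fx=8,fy=8,interpolation=cv2.INTER_CUBIC))
cv2.imwrite('pics/t11.png',cv2.resize(t['color'][125:165,390:430],None,fx=12,fy=12,interpolation=cv2.INTER_CUBIC))
cv2.imwrite('pics/w11b.png',cv2.resize(d['color'][230:290,370:460],None,fx=6,fy=6,interpolation=cv2.INTER_CUBIC))
```

```text
(no output)
```

View pics/s11.png

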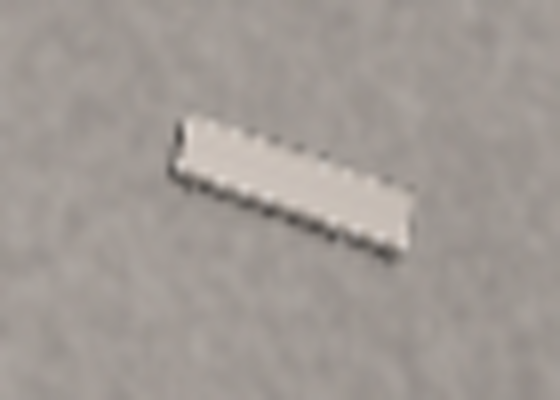

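View pics/t11.png

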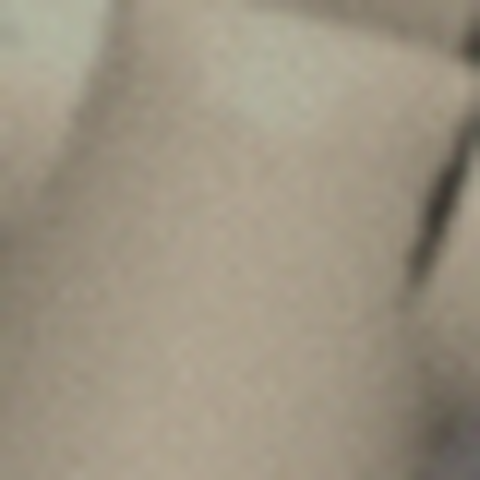

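View pics/w11b.png

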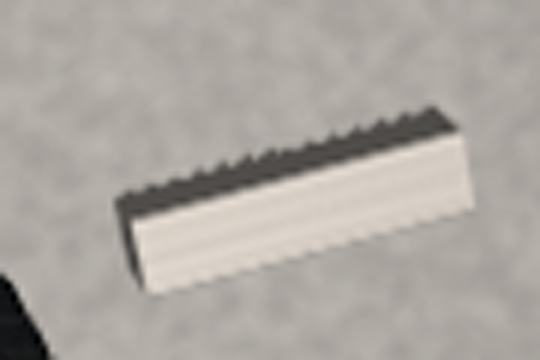

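Run:
```python
from h import *
d=cam('wrist'); s=cam('side')
def f(d,c,k,o):
    p=np.array([ray(d,o[0]+x/k,o[1]+y/k,.0094)[:2] for x,y in c]); e=(p[1]-p[0]+p[2]-p[3])/2
    print(p.mean(0).round(4),np.linalg.norm(e).round(4),np.degrees(np.arctan2(e[1],e[0])).round(1))
f(s,[(187,115),(412,192),(405,248),(178,168)],8,(370,340))
f(d,[(133,218),(460,133),(473,208),(148,295)],6,(370,230))
# top, orig picture
im=cv2.imread('pics/top0.png'); T=cam('top'); c=im[125:165,395:425].max(2); m=(c>125).astype(np.uint8)
k,_=cv2.findContours(m,0,1); k=max(k,key=cv2.contourArea); r=cv2.minAreaRect(k); b=cv2.boxPoints(r)+[395,125]; print(r)
p=np.array([ray(T,*q,.0094)[:2] for q in b]);print(p.mean(0),p)
print(get_obs()['ee_pos'])
```

```text
[ 0.6377 -0.3307] 0.0588 -27.2
[ 0.6342 -0.3258] 0.0581 -28.0
((15.570061683654785, 19.03821563720703), (4.229860305786133, 16.600208282470703), 28.610458374023438)
[ 0.63701528 -0.33136748] [[ 0.61501042 -0.31135322]
 [ 0.66591835 -0.33869232]
 [ 0.65900488 -0.35138595]
 [ 0.60812747 -0.32403843]]
[ 0.58255701 -0.16061877  0.14434145]
```

```bash
python3 -m handwheel '[[0.3,0.01,-0.035,0,8.5],[0.3,0.02,-0.07,0,17],[0.3,0.03,-0.105,0,25.5],[0.3,0.04,-0.14,0,34],[0.3,0.05,-0.168,0,42.5]]'
python3 -m handwheel '[[0.3,0,0,0,8.5],[0.3,0,0,0,17],[0.3,0,0,0,25.5],[0.3,0,0,0,34],[0.3,0,0,0,42.5]]'
python3 -m handwheel '[[0.3,0,0,0,8.5],[0.3,0,0,0,17],[0.3,0,0,0,22],[0.3,0,0,0,22]]'
python3 - <<'E'
from h import *
print(get_obs()['ee_pos'])
d=cam('wrist'); cv2.imwrite('pics/w13.png',d['color'])
E
```

```text
time: 12.7
ee_pos: [0.6325, -0.3305, 0.1434]
tcp_rot: [-180.0, 0.0, -2.4]
wrist_force: [0.7, -0.2, 0.1]
opening: 0.06
time: 13.2
ee_pos: [0.6323, -0.3304, 0.1426]
tcp_rot: [-179.9, 0.0, 40.5]
wrist_force: [0.9, 0.6, -0.6]
opening: 0.0596
time: 13.6
ee_pos: [0.6321, -0.3304, 0.1418]
tcp_rot: [-179.9, 0.0, 62.6]
wrist_force: [-0.3, 0.8, 0.2]
opening: 0.0597
[ 0.6320528  -0.33036513  0.14184804]
```

View pics/w13.png

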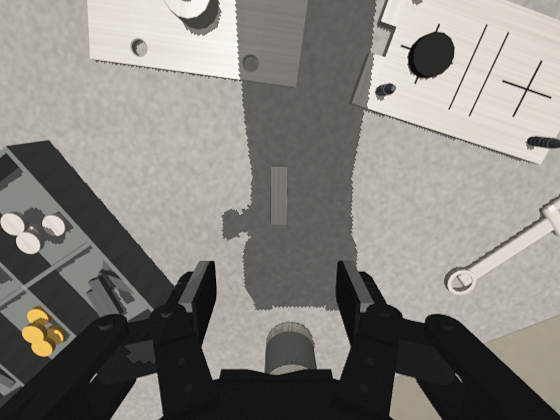

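Run:
```python
from h import *
t=cam('top'); s=cam('side'); d=cam('wrist')
for z in (0,.05,.1): print(z,'top cap',ray(t,443,86,z)[:2].round(3),'body',ray(t,432,98,z)[:2].round(3),'side cap',ray(s,240+560/2*1.0,130+475/2,z)[:2].round(3))
for z in (.0094,-.011): print(ray(d,279.5,195,z),ray(d,279,166,z),ray(d,279,224,z))
```

```text
0 top cap [ 0.844 -0.447] body [ 0.801 -0.409] side cap [ 0.874 -0.367]
0.05 top cap [ 0.827 -0.428] body [ 0.785 -0.391] side cap [ 0.843 -0.38 ]
0.1 top cap [ 0.809 -0.409] body [ 0.769 -0.373] side cap [ 0.811 -0.392]
[ 0.63531259 -0.3267389   0.0094    ] [ 0.60963929 -0.31396898  0.0094    ] [ 0.66208885 -0.34118863  0.0094    ]
[ 0.64036973 -0.32911874 -0.011     ] [ 0.61293644 -0.3154734  -0.011     ] [ 0.66898159 -0.34455904 -0.011     ]
```

```bash
python3 -m handwheel '[[0.5,0.003,-0.0015,-0.04,0],[0.5,0.003,-0.0015,-0.08,0],[0.5,0.003,-0.0015,-0.12,0],[0.5,0.003,-0.0015,-0.135,0],[0.5,0.003,-0.0015,-0.135,0]]'
python3 -m handwheel '[[0.5,0,0,0,0],[0.5,0,0,0,0]]'
python3 - <<'E'
from h import *
print(get_obs()['ee_pos'])
d=cam('wrist'); cv2.imwrite('pics/w14.png',d['color'])
E
```

```text
time: 14.3
ee_pos: [0.6338, -0.3312, 0.0049]
tcp_rot: [-179.7, 0.0, 62.3]
wrist_force: [0.5, 0.1, -0.5]
opening: 0.0428
time: 14.5
ee_pos: [0.6349, -0.3318, 0.0074]
tcp_rot: [-179.8, 0.0, 62.3]
wrist_force: [0.5, -0.1, -0.4]
opening: 0.0427
[ 0.63490927 -0.33175581  0.00738382]
```

View pics/w14.png

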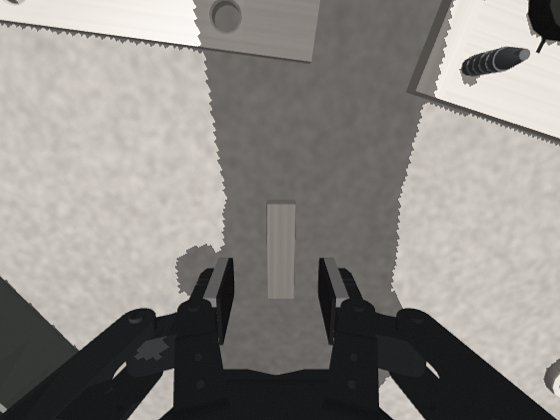

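```bash
python3 -m handwheel '[[0.5,0.001,0.0015,-0.012,0],[0.5,0.001,0.0015,-0.0235,0],[0.5,0.001,0.0015,-0.0235,0],[0.5,0.001,0.0015,-0.0235,0]]'
python3 -m handwheel '[[0.6,0,0,0,0],[0.75,0,0,0,0],[0.9,0,0,0,0],[0.95,0,0,0,0],[0.95,0,0,0,0]]' 40
python3 -m handwheel '[[0.95,0,0,0,0],[0.95,0,0,0.02,0],[0.95,0,0,0.06,0],[0.95,0,0,0.11,0],[0.95,0,0,0.11,0]]'
python3 - <<'E'
from h import *
print(get_obs()['ee_pos'])
d=cam('wrist'); cv2.imwrite('pics/w15.png',d['color'])
E
```

```text
time: 14.95
ee_pos: [0.6354, -0.33, -0.017]
tcp_rot: [-179.8, 0.0, 62.3]
wrist_force: [-0.0, 0.1, -0.3]
opening: 0.0425
time: 15.45
ee_pos: [0.6357, -0.3301, -0.0165]
tcp_rot: [-179.8, 0.0, 62.3]
wrist_force: [-0.2, 0.2, 3.3]
opening: 0.0143
time: 15.95
ee_pos: [0.6382, -0.3315, 0.1017]
tcp_rot: [179.6, 0.0, 62.3]
wrist_force: [-0.3, -0.9, -0.7]
opening: 0.0141
[ 0.63817779 -0.33145989  0.10171607]
```

View pics/w15.png

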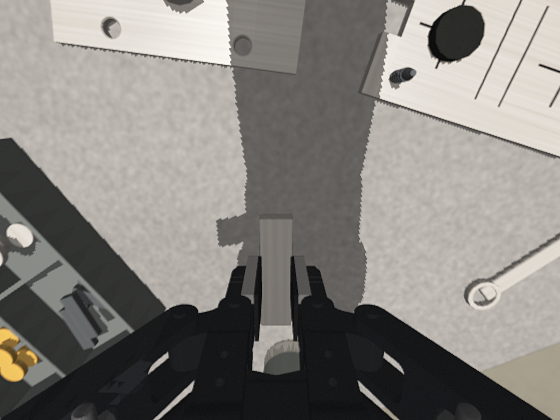

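```bash
python3 -m handwheel '[[0.95,-0.004,0.042,0,-4],[0.95,-0.008,0.084,0,-8],[0.95,-0.012,0.126,0,-12],[0.95,-0.017,0.168,0,-16],[0.95,-0.021,0.204,0,-17]]'
python3 -m handwheel '[[0.95,0,0,-0.02,0],[0.95,0,0,-0.04,0],[0.95,0,0,-0.04,0],[0.95,0,0,-0.04,0]]'
python3 - <<'E'
from h import *
print(get_obs()['ee_pos'],get_obs()['tcp_rot'])
d=cam('wrist'); cv2.imwrite('pics/w16.png',d['color'])
s=cam('side'); cv2.imwrite('pics/s16.png',cv2.resize(s['color'][200:320,300:440],None,fx=5,fy=5,interpolation=cv2.INTER_CUBIC))
E
```

```text
time: 16.5
ee_pos: [0.6154, -0.125, 0.0965]
tcp_rot: [179.9, 0.1, 45.2]
wrist_force: [-0.2, -0.1, 0.4]
opening: 0.0143
time: 16.9
ee_pos: [0.6147, -0.1249, 0.0558]
tcp_rot: [180.0, 0.1, 45.2]
wrist_force: [1.3, 0.3, 0.7]
opening: 0.014
[ 0.61471841 -0.12488353  0.05577447] [1.79987285e+02 1.43950185e-01 4.51785768e+01]
```

View pics/w16.png

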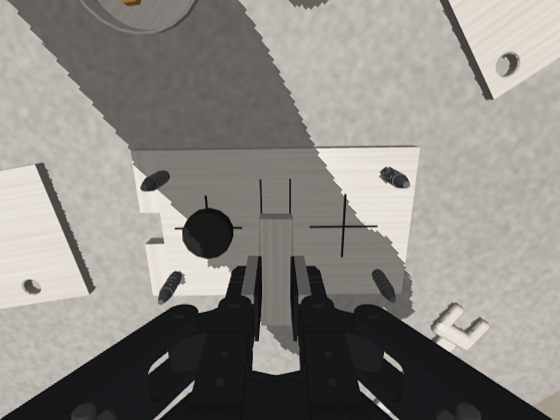

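View pics/s16.png

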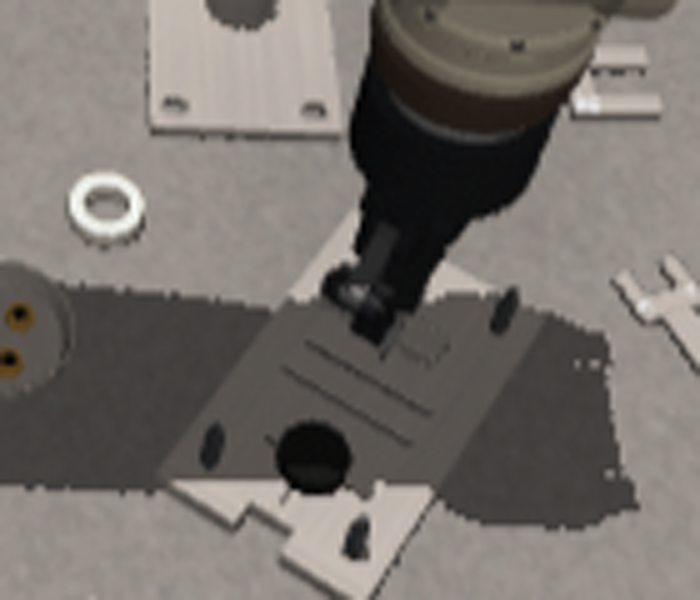

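Run:
```python
from h import *
d=cam('wrist'); p=get_obs()['ee_pos']
print('mid',ray(d,276,228.5,.012)[:2]); 
for z in (.075,.079,.083):
    a=ray(d,276,214,z);b=ray(d,276,326,z); print(z,'spacer',((a+b)/2)[:2],np.linalg.norm(a-b))
```

```text
mid [ 0.61780563 -0.12599196]
0.075 spacer [ 0.61819431 -0.12633684] 0.06652252136931884
0.079 spacer [ 0.61657269 -0.12472516] 0.06470848894874649
0.083 spacer [ 0.61495107 -0.12311348] 0.06289445652817416
```

```bash
python3 -m handwheel '[[0.95,0.003,-0.003,-0.03,0],[0.95,0.003,-0.003,-0.05,0],[0.95,0.003,-0.003,-0.058,0],[0.95,0.003,-0.003,-0.058,0],[0.95,0.003,-0.003,-0.058,0]]'
python3 - <<'E'
from h import *
print(get_obs()['ee_pos'],get_obs()['tcp_rot'])
d=cam('wrist'); cv2.imwrite('pics/w17.png',d['color'])
E
```

```text
time: 17.55
ee_pos: [0.6195, -0.1286, 0.0008]
tcp_rot: [179.8, -0.0, 45.1]
wrist_force: [0.0, -0.6, -0.2]
opening: 0.0142
[ 0.61946195 -0.12855483  0.00077166] [ 1.79769245e+02 -1.54363436e-03  4.51489062e+01]
```

View pics/w17.png

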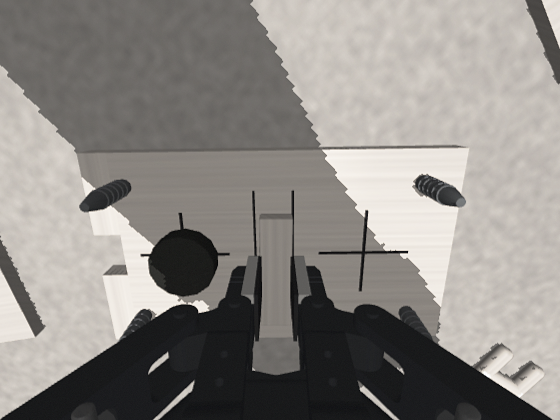

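```bash
python3 -m handwheel '[[0.95,-0.0015,0.001,-0.0045,0],[0.95,-0.0015,0.001,-0.0045,0],[0.95,-0.0015,0.001,-0.0045,0]]'
python3 -m handwheel '[[0.85,0,0,0,0],[0.72,0,0,0,0],[0.68,0,0,0,0],[0.68,0,0,0,0]]'
python3 -m handwheel '[[0.68,0,0,0.02,0],[0.68,0,0,0.06,0],[0.5,0,0,0.11,0],[0.3,0,0,0.15,0],[0.3,0,0,0.15,0]]'
python3 - <<'E'
from h import *
print(get_obs()['ee_pos'])
d=cam('wrist'); cv2.imwrite('pics/w18.png',d['color'])
s=cam('side'); cv2.imwrite('pics/s18.png',cv2.resize(s['color'][200:320,300:440],None,fx=5,fy=5,interpolation=cv2.INTER_CUBIC))
E
```

```text
time: 17.9
ee_pos: [0.6182, -0.1276, -0.0031]
tcp_rot: [179.7, -0.0, 45.2]
wrist_force: [-0.2, 0.3, -0.9]
opening: 0.0142
time: 18.3
ee_pos: [0.6183, -0.1276, -0.003]
tcp_rot: [179.7, -0.0, 45.2]
wrist_force: [-1.4, 0.7, -1.0]
opening: 0.0274
time: 18.8
ee_pos: [0.6206, -0.1281, 0.1541]
tcp_rot: [179.2, -0.3, 45.2]
wrist_force: [0.8, -0.9, 0.5]
opening: 0.0599
[ 0.62064636 -0.12805196  0.15414913]
```

View pics/w18.png

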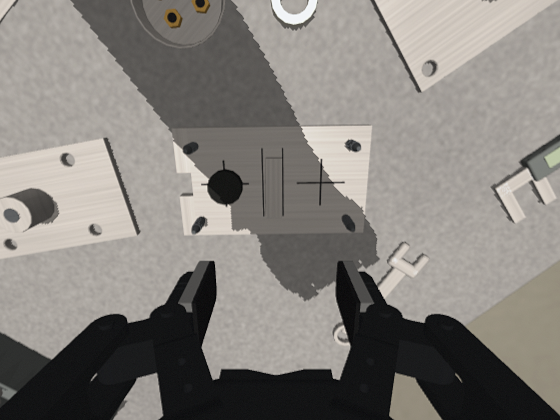

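View pics/s18.png

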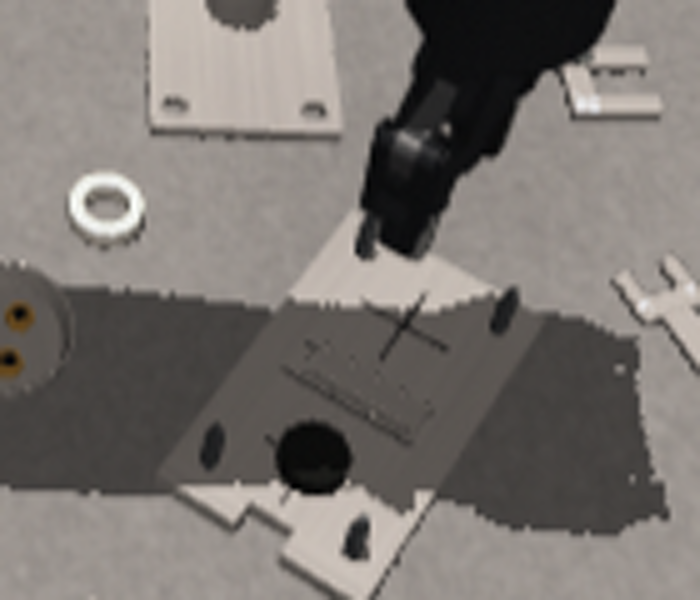

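Run:
```python
from h import *
d=cam('wrist'); c=cv2.resize(d['color'][120:240,170:380],None,fx=3.8,fy=3.8,interpolation=cv2.INTER_CUBIC)
cv2.imwrite('pics/w19.png',cv2.convertScaleAbs(c,alpha=1.3))
```

```text
(no output)
```

View pics/w19.png

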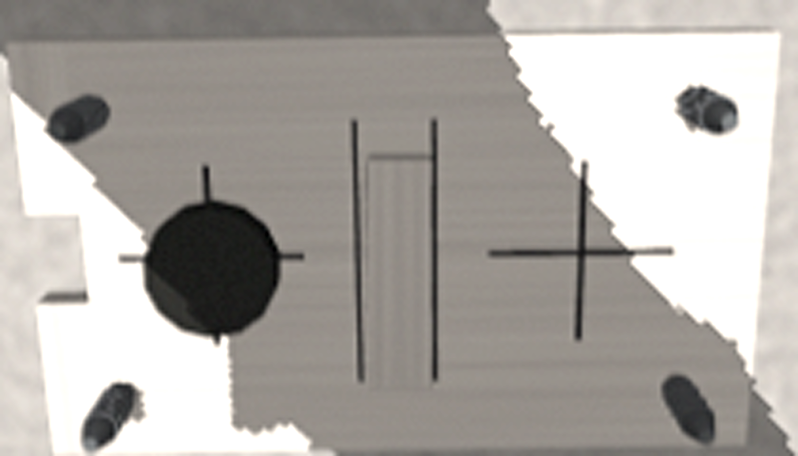

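The spacer is between its lines, about 1 mm off along the base and 3.5 mm off crosswise, and the round piece is on its cross. Next is the square piece.

```bash
python3 -m handwheel '[[0.3,0,0.045,0,-8.5],[0.3,0,0.09,0,-17],[0.3,0,0.135,0,-25.5],[0.3,0,0.18,0,-34],[0.3,0,0.225,0,-42.5]]'
python3 -m handwheel '[[0.3,0.001,0.045,0,-8.5],[0.3,0.002,0.09,0,-17],[0.3,0.004,0.135,0,-25.5],[0.3,0.006,0.18,0,-34],[0.3,0.007,0.225,0,-42.5]]'
python3 -m handwheel '[[0.3,0,0.004,0,-5],[0.3,0,0.004,0,-5],[0.3,0,0.004,0,-5]]'
python3 - <<'E'
from h import *
print(get_obs()['ee_pos'],get_obs()['tcp_rot'])
d=cam('wrist'); cv2.imwrite('pics/w20.png',d['color'])
s=cam('side'); cv2.imwrite('pics/s20.png',cv2.resize(s['color'][130:180,310:370],None,fx=10,fy=10,interpolation=cv2.INTER_CUBIC))
st,c=blob(d,(230,330,120,255));print(st,c,ray(d,*c,.0125))
E
```

```text
time: 19.45
ee_pos: [0.6173, 0.0984, 0.1447]
tcp_rot: [179.7, 0.1, 2.4]
wrist_force: [-0.0, -0.6, -0.4]
opening: 0.06
time: 19.95
ee_pos: [0.6235, 0.3249, 0.1426]
tcp_rot: [179.5, 0.2, -40.4]
wrist_force: [0.9, 0.4, -0.1]
opening: 0.0592
time: 20.25
ee_pos: [0.6231, 0.3283, 0.1411]
tcp_rot: [179.4, 0.2, -45.2]
wrist_force: [0.3, 0.6, 0.5]
opening: 0.0596
[0.62308353 0.32827801 0.14113175] [179.41534274   0.21166615 -45.24353262]
[ 261  164   36   37 1064] [278.77913534 181.97838346] [0.63247349 0.33519703 0.0125    ]
```

View pics/w20.png

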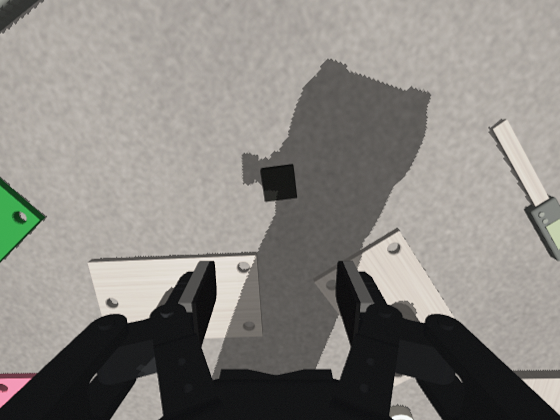

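View pics/s20.png

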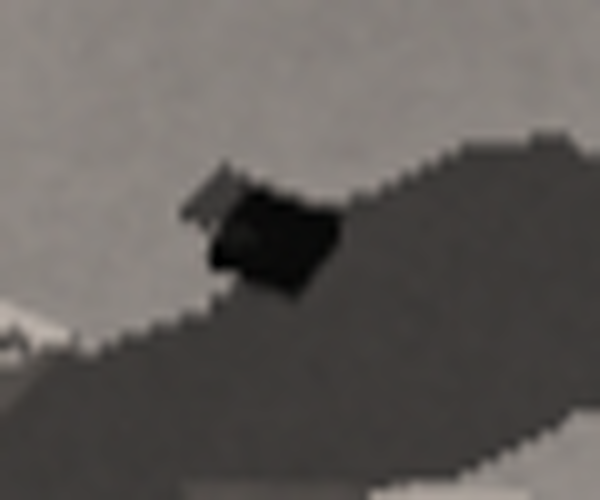

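Run:
```python
from h import *
d=cam('wrist'); g=d['color'].max(2); m=np.zeros_like(g); m[150:215,245:315]=(g[150:215,245:315]<45)*255
k,_=cv2.findContours(m,0,1); k=max(k,key=cv2.contourArea)
P=np.array([ray(d,*q[0],.0125)[:2]*1000 for q in k],dtype=np.float32); print(cv2.minAreaRect(P))
s=cam('side'); st,c=blob(s,(325,346,145,162),35); print(c,ray(s,310+28.0,130+24,.009)[:2],ray(s,*c,.009)[:2])
```

```text
((631.4815063476562, 335.0896301269531), (32.8187370300293, 31.374267578125), 52.282264709472656)
[337.0212766  153.74468085] [0.63363235 0.3267196 ] [0.63079648 0.32829124]
```

```bash
python3 -m handwheel '[[0.35,0.004,0.001,-0.04,4],[0.35,0.007,0.002,-0.08,7],[0.35,0.007,0.002,-0.115,7],[0.35,0.007,0.002,-0.131,7],[0.35,0.007,0.002,-0.131,7]]'
python3 -m handwheel '[[0.35,0,0,0,0],[0.35,0,0,0,0]]'
python3 - <<'E'
from h import *
print(get_obs()['ee_pos'],get_obs()['tcp_rot'])
d=cam('wrist'); cv2.imwrite('pics/w21.png',d['color'])
E
```

```text
time: 20.95
ee_pos: [0.6296, 0.3285, 0.0096]
tcp_rot: [179.3, 0.3, -38.4]
wrist_force: [-0.2, -0.4, 0.1]
opening: 0.0553
time: 21.15
ee_pos: [0.6306, 0.3288, 0.012]
tcp_rot: [179.5, 0.2, -38.5]
wrist_force: [1.1, -0.5, 0.4]
opening: 0.0555
[0.63060651 0.32879402 0.01200229] [179.50080858   0.20186914 -38.45240057]
```

View pics/w21.png

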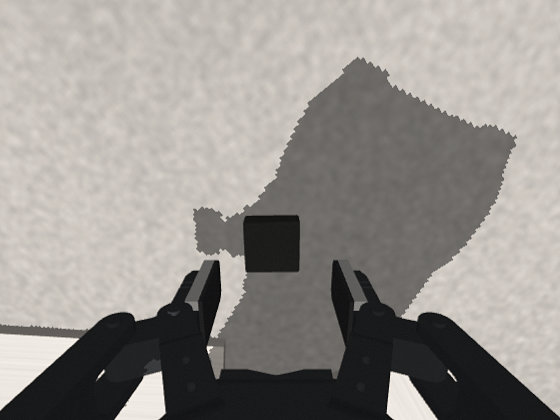

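```bash
python3 -m handwheel '[[0.35,0,0.004,-0.012,0],[0.35,0,0.004,-0.022,0],[0.35,0,0.004,-0.029,0],[0.35,0,0.004,-0.029,0],[0.35,0,0.004,-0.029,0]]'
python3 - <<'E'
from h import *
print(get_obs()['ee_pos'])
d=cam('wrist'); cv2.imwrite('pics/w22.png',d['color'])
E
```

```text
time: 21.7
ee_pos: [0.6304, 0.3328, -0.0175]
tcp_rot: [179.5, 0.2, -38.4]
wrist_force: [0.6, 1.2, 0.4]
opening: 0.0553
[ 0.63036076  0.33277531 -0.01751979]
```

View pics/w22.png

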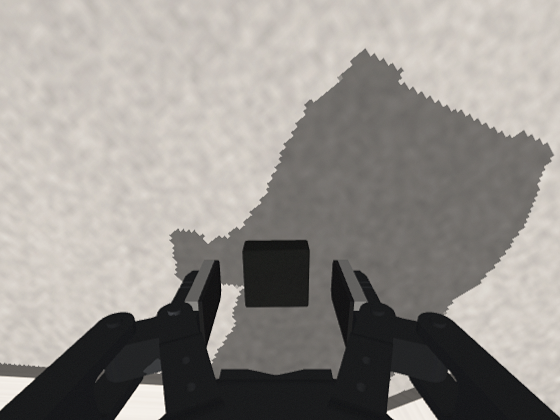

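Well aligned, with the square at (276,272) between the pads. Closing now.

```bash
python3 -m handwheel '[[0.5,0,0,0,0],[0.6,0,0,0,0],[0.7,0,0,0,0],[0.77,0,0,0,0],[0.77,0,0,0,0]]' 30
python3 -m handwheel '[[0.77,0,0,0,0],[0.77,0,0,0.03,0],[0.77,0,0,0.07,0],[0.77,0,0,0.11,0],[0.77,0,0,0.11,0]]'
python3 - <<'E'
from h import *
print(get_obs()['ee_pos'])
d=cam('wrist'); cv2.imwrite('pics/w23.png',d['color'])
E
```

```text
time: 22.25
ee_pos: [0.6309, 0.333, -0.0164]
tcp_rot: [179.6, 0.2, -38.4]
wrist_force: [0.7, -0.8, 4.3]
opening: 0.0313
time: 22.75
ee_pos: [0.6331, 0.3341, 0.1003]
tcp_rot: [-180.0, -0.0, -38.4]
wrist_force: [1.4, -0.2, 0.6]
opening: 0.0306
[0.63305963 0.33412426 0.10033928]
```

View pics/w23.png

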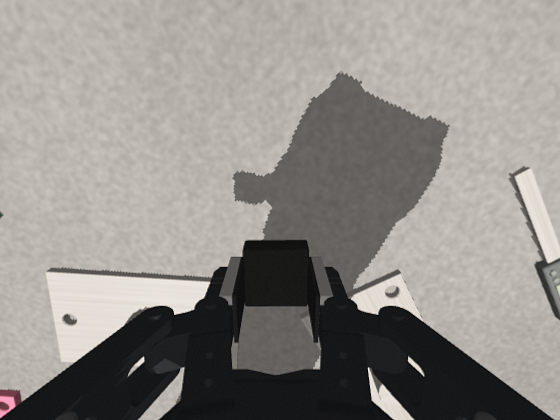

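```bash
python3 -m handwheel '[[0.77,0.001,-0.045,0,-2],[0.77,0.003,-0.09,0,-4],[0.77,0.005,-0.135,0,-6],[0.77,0.007,-0.18,0,-6],[0.77,0.009,-0.225,0,-6]]'
python3 -m handwheel '[[0.77,0.003,-0.045,0,0],[0.77,0.006,-0.09,0,0],[0.77,0.009,-0.135,0,0],[0.77,0.011,-0.18,0,0],[0.77,0.013,-0.2,0,0]]'
python3 - <<'E'
from h import *
print(get_obs()['ee_pos'],get_obs()['tcp_rot'])
E
```

```text
time: 23.3
ee_pos: [0.6404, 0.1069, 0.0952]
tcp_rot: [179.7, 0.1, -44.4]
wrist_force: [0.6, 1.0, -0.0]
opening: 0.0311
time: 23.8
ee_pos: [0.6525, -0.0966, 0.0935]
tcp_rot: [179.6, 0.2, -44.6]
wrist_force: [0.4, 0.3, -0.3]
opening: 0.0308
[ 0.65246873 -0.09661867  0.09350883] [179.6287118    0.20863531 -44.59939703]
```

```bash
python3 -m handwheel '[[0.77,-0.002,0.004,-0.04,0],[0.77,-0.002,0.004,-0.07,0],[0.77,-0.002,0.004,-0.083,0],[0.77,-0.002,0.004,-0.083,0],[0.77,-0.002,0.004,-0.083,0]]'
python3 - <<'E'
from h import *
print(get_obs()['ee_pos'],get_obs()['tcp_rot'])
d=cam('wrist'); cv2.imwrite('pics/w24.png',d['color'])
s=cam('side'); cv2.imwrite('pics/s24.png',cv2.resize(s['color'][200:320,300:440],None,fx=5,fy=5,interpolation=cv2.INTER_CUBIC))
E
```

```text
time: 24.3
ee_pos: [0.6509, -0.0922, 0.0114]
tcp_rot: [179.7, 0.2, -44.6]
wrist_force: [0.7, -0.1, 0.0]
opening: 0.0306
[ 0.65090426 -0.09221734  0.01141793] [179.65405863   0.18053615 -44.56606518]
```

View pics/w24.png

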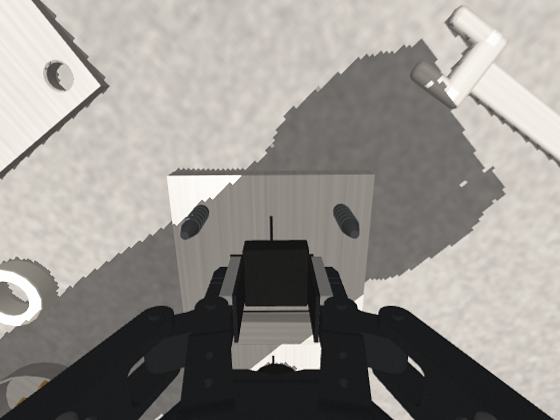

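View pics/s24.png

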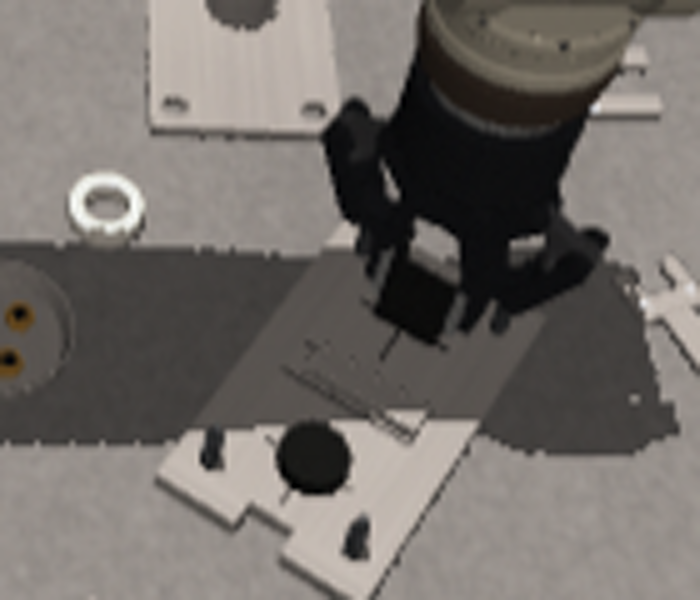

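Run:
```python
from h import *
s=cam('side'); d=cam('wrist')
print('cross',ray(s,300+405/5,200+325/5,.012)[:2])
for z in (.032,.035,.038): print(z,ray(s,300+417/5,200+303/5,z)[:2],'w',ray(d,276.5,275,z)[:2])
print('cross line w',ray(d,271.5,218,.012)[:2], ray(d,271.5,240,.012)[:2])
```

```text
cross [ 0.65094708 -0.09291191]
0.032 [ 0.65297941 -0.09304066] w [ 0.64961699 -0.09392366]
0.035 [ 0.65183564 -0.09482999] w [ 0.6508346 -0.0926775]
0.038 [ 0.65069187 -0.09661931] w [ 0.65205221 -0.09143135]
cross line w [ 0.66476019 -0.07456132] [ 0.65534065 -0.08405665]
```

```bash
python3 -m handwheel '[[0.77,-0.002,0.0015,-0.008,0],[0.77,-0.002,0.0015,-0.015,0],[0.77,-0.002,0.0015,-0.015,0],[0.77,-0.002,0.0015,-0.015,0]]'
python3 -m handwheel '[[0.65,0,0,0,0],[0.5,0,0,0,0],[0.35,0,0,0,0],[0.3,0,0,0,0],[0.3,0,0,0,0]]'
python3 -m handwheel '[[0.3,0,0,0.03,0],[0.3,0,0,0.07,0],[0.3,0,0,0.12,0],[0.3,0,0,0.17,0],[0.3,0,0,0.17,0]]'
python3 - <<'E'
from h import *
print(get_obs()['ee_pos'])
d=cam('wrist'); cv2.imwrite('pics/w25.png',d['color'])
s=cam('side'); cv2.imwrite('pics/s25.png',cv2.resize(s['color'][200:320,300:440],None,fx=5,fy=5,interpolation=cv2.INTER_CUBIC))
E
```

```text
time: 24.9
ee_pos: [0.6491, -0.091, -0.0032]
tcp_rot: [179.7, 0.1, -44.6]
wrist_force: [0.2, -0.3, -1.8]
opening: 0.0311
time: 25.4
ee_pos: [0.6492, -0.091, -0.0031]
tcp_rot: [179.7, 0.1, -44.6]
wrist_force: [-0.5, -0.5, -0.1]
opening: 0.0599
time: 25.9
ee_pos: [0.6516, -0.0913, 0.1755]
tcp_rot: [-179.9, -0.4, -44.6]
wrist_force: [1.3, 1.3, 0.9]
opening: 0.0597
[ 0.65156451 -0.09133427  0.1755164 ]
```

View pics/w25.png

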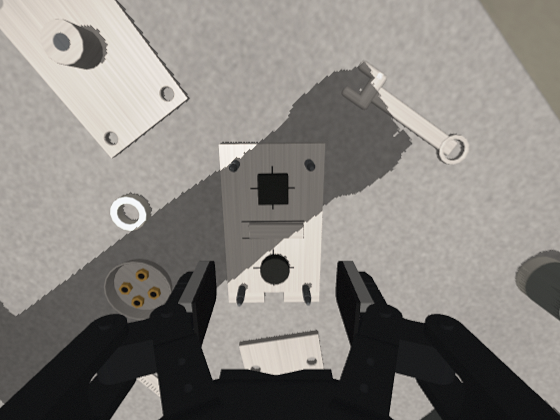

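View pics/s25.png

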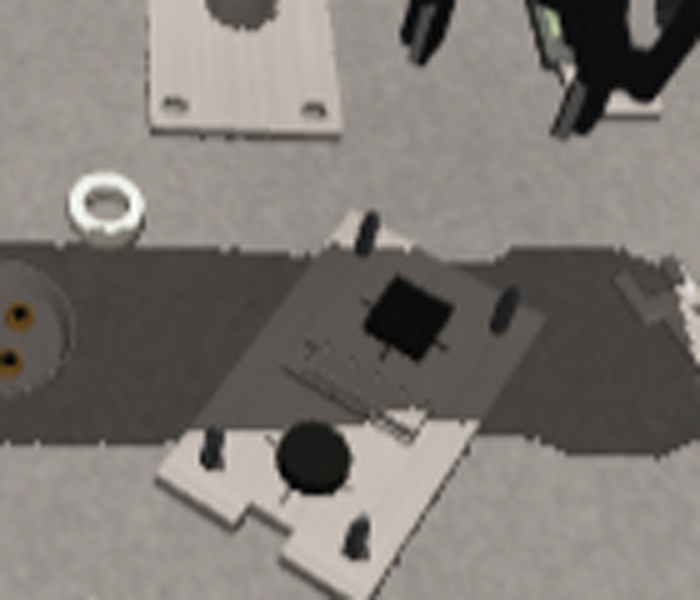

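All three pieces are in place: square at (272,188), round at (274,269) and spacer between them in the wrist view. Now I'll move over plate_a.

```bash
python3 -m handwheel '[[0,-0.007,0.045,0,7],[0,-0.014,0.09,0,14],[0,-0.021,0.135,0,21],[0,-0.028,0.18,0,28],[0,-0.036,0.22,0,35]]'
python3 -m handwheel '[[0,0,0,0,0],[0,0,0,0,0],[0,0,0,0,0]]'
python3 - <<'E'
from h import *
print(get_obs()['ee_pos'],get_obs()['tcp_rot'])
d=cam('wrist'); cv2.imwrite('pics/w26.png',d['color'])
E
```

```text
time: 26.5
ee_pos: [0.6127, 0.1307, 0.1667]
tcp_rot: [179.7, 0.1, -9.3]
wrist_force: [1.0, 0.1, 0.8]
opening: 0.0856
time: 26.8
ee_pos: [0.6125, 0.13, 0.1656]
tcp_rot: [179.7, 0.2, -9.4]
wrist_force: [0.2, -0.9, -0.0]
opening: 0.0853
[0.61252171 0.12997984 0.16557975] [179.70023545   0.21069171  -9.35969758]
```

View pics/w26.png

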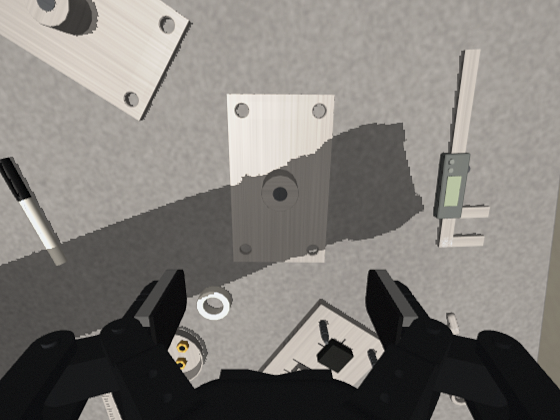

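Run:
```python
from h import *
d=cam('wrist'); c=cv2.resize(d['color'][85:275,215:345],None,fx=3.1,fy=3.1,interpolation=cv2.INTER_CUBIC)
cv2.imwrite('pics/w27.png',cv2.convertScaleAbs(c,alpha=1.2))
p=[ray(d,*q,.008)[:2] for q in [(242,111),(319,111),(313,250),(246,250)]]; p=np.array(p); print(p.round(4))
print(p.mean(0)); e=(p[0]+p[1]-p[2]-p[3])/2; f=(p[1]-p[0]+p[2]-p[3])/2
print(np.linalg.norm(e),np.linalg.norm(f),np.degrees(np.arctan2(e[1],e[0])),np.degrees(np.arctan2(f[1],f[0])))
print('boss',ray(d,280,190,.042))
```

```text
[[0.5919 0.2109]
 [0.6664 0.1987]
 [0.6418 0.0508]
 [0.567  0.063 ]]
[0.61679485 0.13084108]
0.14994715720846552 0.07561097462076091 80.50360888111007 -9.299503376763983
boss [0.61715407 0.13490689 0.042     ]
```

View pics/w27.png

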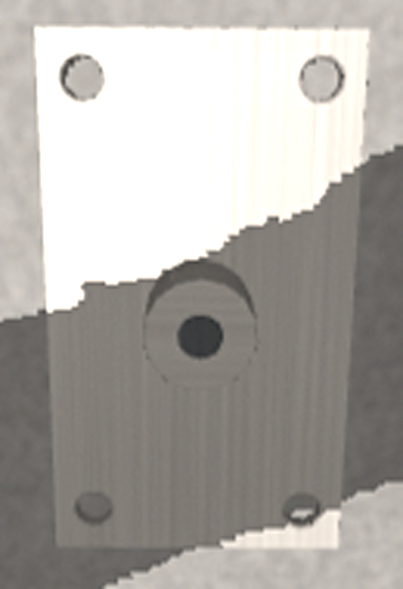

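plate_a's four holes measure 149.9 x 75.6 mm apart, against a nominal 150 x 76. I'll measure the studs the same way with the wrist camera before gripping, so calibration errors cancel.

```bash
python3 -m handwheel '[[0,0.001,-0.045,0,-7],[0,0.002,-0.09,0,-14],[0,0.003,-0.135,0,-21],[0,0.003,-0.18,0,-28],[0,0.004,-0.225,0,-35]]'
python3 -m handwheel '[[0,0,-0.032,0,0],[0,0,-0.032,0,0],[0,0,-0.032,0,0],[0,0,-0.032,0,0]]'
python3 - <<'E'
from h import *
d=cam('wrist'); cv2.imwrite('pics/w28.png',d['color'])
print(get_obs()['ee_pos'],get_obs()['tcp_rot'])
import pickle; pickle.dump(d,open('base.pkl','wb'))
c=cv2.resize(d['color'][80:290,205:355],None,fx=2.85,fy=2.85,interpolation=cv2.INTER_CUBIC)
cv2.imwrite('pics/w29.png',cv2.convertScaleAbs(c,alpha=1.2))
E
```

```text
time: 27.4
ee_pos: [0.6164, -0.0986, 0.1662]
tcp_rot: [179.7, 0.2, -44.8]
wrist_force: [0.6, 1.4, 1.3]
opening: 0.0854
time: 27.8
ee_pos: [0.6163, -0.1304, 0.1662]
tcp_rot: [179.7, 0.2, -44.8]
wrist_force: [0.4, 0.7, 1.5]
opening: 0.0855
[ 0.61642132 -0.12998769  0.16623878] [ 1.79737001e+02  1.57711664e-01 -4.47906391e+01]
```

View pics/w29.png

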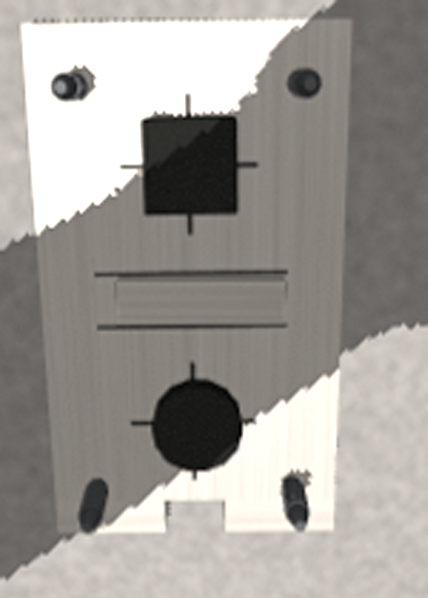

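Run:
```python
from h import *
import pickle; d=pickle.load(open('base.pkl','rb'))
P=lambda x,y,z: ray(d,205+(x+.5)/2.85-.5,80+(y+.5)/2.85-.5,z)[:2]
def yaw(e): return np.degrees(np.arctan2(e[1],e[0])).round(2)
a=P(189,166,.012);b=P(193.7,422,.012); print('cross mid',(a+b)/2,np.linalg.norm(a-b),yaw(a-b))
l=[P(95,274,.012),P(287,272,.012),P(97,327,.012),P(287,326,.012)]; print('lines ctr',np.mean(l,0),yaw(l[1]-l[0]),yaw(l[3]-l[2]))
c=[P(22,21,.012),P(352,18,.012),P(332,530,.012),P(57,532,.012)]; c=np.array(c)
print('corners',c.mean(0),np.linalg.norm(c[0]-c[3]),np.linalg.norm(c[0]-c[1]),yaw((c[0]+c[1]-c[2]-c[3])))
Ki=[(P(64,87,.046)),P(304,82,.046),P(301,524,.046),P(90,526,.046)];Ki=np.array(Ki)
print('tips',Ki.mean(0),yaw(Ki[0]+Ki[1]-Ki[2]-Ki[3]),np.linalg.norm(Ki[0]+Ki[1]-Ki[2]-Ki[3])/2)
c=cv2.resize(d['color'][80:120,215:330],None,fx=6.9,fy=6.9,interpolation=cv2.INTER_CUBIC)
c2=cv2.resize(d['color'][235:275,215:330],None,fx=6.9,fy=6.9,interpolation=cv2.INTER_CUBIC)
cv2.imwrite('pics/w30.png',np.vstack([c,c2]))
```

```text
cross mid [ 0.6148289  -0.12460016] 0.09596017217664124 46.01
lines ctr [ 0.61480884 -0.12461738] -44.15 -44.44
corners [ 0.61500197 -0.12417216] 0.19041356120104833 0.10959024148197298 45.8
tips [ 0.61539901 -0.12407008] 46.41 0.14930275312607577
```

View pics/w30.png

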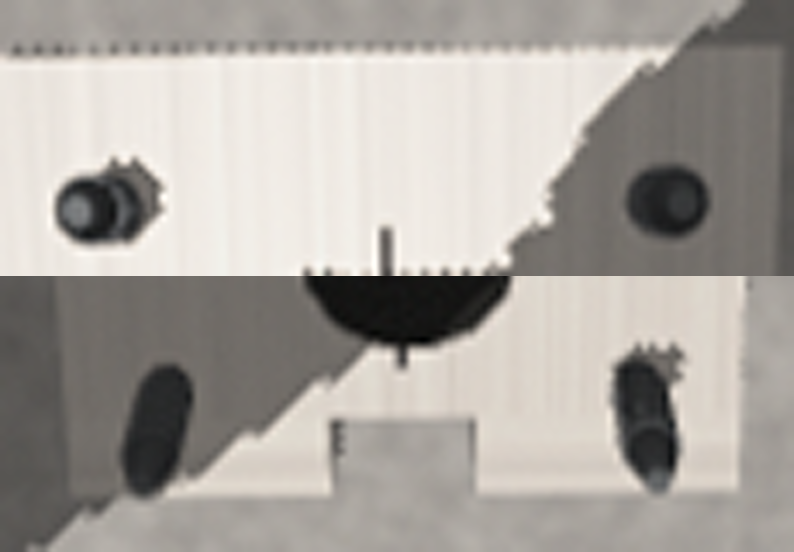

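Run:
```python
from h import *
import pickle; d=pickle.load(open('base.pkl','rb'))
P=lambda x,y,v0,z=.046: ray(d,215+(x+.5)/6.9-.5,v0+(y+.5)/6.9-.5,z)[:2]
K=np.array([P(78,206,80),P(682,200,80),P(657,199,235),P(146,206,235)])
def yaw(e): return np.degrees(np.arctan2(e[1],e[0])).round(2)
print(K.mean(0),yaw(K[0]+K[1]-K[2]-K[3]),yaw(K[1]+K[2]-K[0]-K[3]),np.linalg.norm(K[0]+K[1]-K[2]-K[3])/2,np.linalg.norm(K[1]+K[2]-K[0]-K[3])/2)
```

```text
[ 0.61542555 -0.1239319 ] 46.07 -44.04 0.1495998086167857 0.07537255401503686
```

```bash
python3 -m handwheel '[[0.2,0,0.045,0,7],[0.2,0,0.09,0,14],[0.2,0,0.135,0,21],[0.2,0,0.18,0,28],[0.2,0,0.225,0,35]]'
python3 -m handwheel '[[0.2,0,0.034,0,0],[0.2,0,0.034,-0.04,0],[0.2,0,0.034,-0.08,0],[0.2,0,0.034,-0.12,0],[0.2,0,0.034,-0.12,0]]'
python3 -m handwheel '[[0.2,0,0,0,0],[0.2,0,0,0,0]]'
python3 - <<'E'
from h import *
d=cam('wrist'); cv2.imwrite('pics/w31.png',d['color'])
print(get_obs()['ee_pos'],get_obs()['tcp_rot'])
E
```

```text
time: 28.35
ee_pos: [0.6158, 0.098, 0.1665]
tcp_rot: [179.8, 0.1, -9.4]
wrist_force: [0.5, -0.1, 0.8]
opening: 0.0685
time: 28.85
ee_pos: [0.612, 0.1326, 0.0407]
tcp_rot: [179.6, 0.6, -9.3]
wrist_force: [-0.4, -0.7, -0.5]
opening: 0.0685
time: 29.05
ee_pos: [0.6125, 0.1332, 0.0426]
tcp_rot: [179.6, 0.5, -9.3]
wrist_force: [0.9, 0.7, -0.1]
opening: 0.0684
[0.6130171  0.13311578 0.04302002] [179.61866574   0.47711669  -9.27733345]
```

View pics/w31.png

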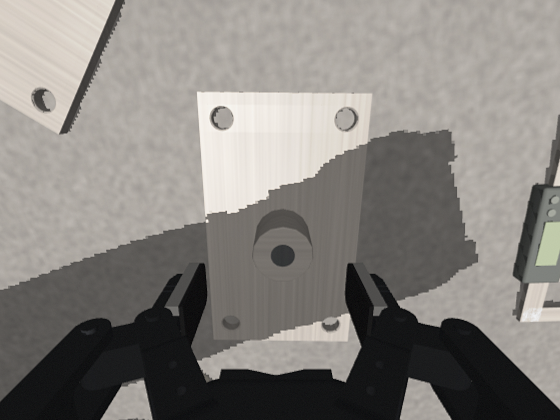

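```bash
python3 -m handwheel '[[0.2,0.004,-0.003,-0.02,0],[0.2,0.004,-0.003,-0.04,0],[0.2,0.004,-0.003,-0.05,0],[0.2,0.004,-0.003,-0.05,0],[0.2,0.004,-0.003,-0.05,0]]'
python3 - <<'E'
from h import *
d=cam('wrist'); cv2.imwrite('pics/w32.png',d['color'])
print(get_obs()['ee_pos'],get_obs()['tcp_rot'])
E
```

```text
time: 29.6
ee_pos: [0.6176, 0.1302, -0.0057]
tcp_rot: [179.6, 0.4, -9.3]
wrist_force: [1.1, 0.0, -0.7]
opening: 0.0683
[ 0.61776021  0.13032248 -0.005438  ] [179.65686273   0.37816938  -9.27070728]
```

View pics/w32.png

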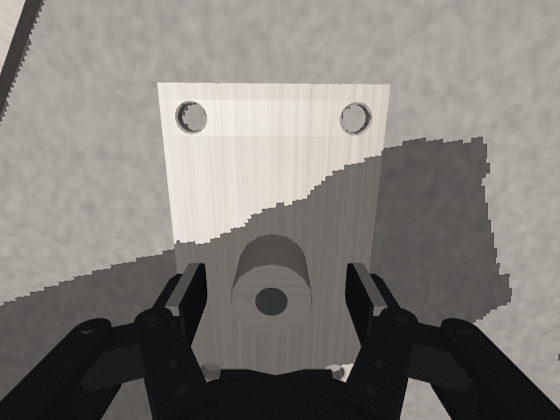

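```bash
python3 -m handwheel '[[0.2,-0.002,0,-0.002,0],[0.35,-0.002,0,-0.002,0],[0.5,-0.002,0,-0.002,0],[0.6,-0.002,0,-0.002,0],[0.75,-0.002,0,-0.002,0]]' 40
python3 -m handwheel '[[0.75,0,0,0,0],[0.75,0,0,0,0],[0.75,0,0,0,0]]' 100
python3 -m handwheel '[[0.75,0,0,0.01,0],[0.75,0,0,0.03,0],[0.75,0,0,0.06,0],[0.75,0,0,0.09,0],[0.75,0,0,0.09,0]]'
python3 - <<'E'
from h import *
d=cam('wrist'); cv2.imwrite('pics/w33.png',d['color'])
s=cam('side'); cv2.imwrite('pics/s33.png',s['color'][80:320,240:500].repeat(2,0).repeat(2,1))
print(get_obs())
E
```

```text
time: 30.15
ee_pos: [0.6158, 0.1304, -0.0069]
tcp_rot: [179.7, 0.4, -9.3]
wrist_force: [-3.5, 0.8, 4.7]
opening: 0.0348
time: 30.45
ee_pos: [0.616, 0.1304, -0.0066]
tcp_rot: [179.7, 0.3, -9.3]
wrist_force: [-1.6, -0.3, 4.2]
opening: 0.0332
time: 30.95
ee_pos: [0.6178, 0.1308, 0.0878]
tcp_rot: [179.8, 0.0, -9.3]
wrist_force: [0.9, 0.7, -4.9]
opening: 0.0333
{'time': 31.05, 'q': array([ 12.03900853,  15.73339633,   8.42888361,  83.13009338,
        -0.17603652, 111.31146448]), 'qd': array([-0.03860124,  1.16073205, -2.29115121, -0.31311725, -0.05188065,
        0.08019531]), 'joint_efforts': array([-1.74552329e-04, -7.01194954e+01,  5.21470428e+01,  2.72928737e-01,
       -1.30676018e-02,  5.29228748e-05]), 'ee_pos': array([0.61601888, 0.13041283, 0.08292028]), 'tcp_rot': array([179.678048  ,   0.34090887,  -9.27274611]), 'wrist_force': array([ 0.06882804, -0.84740063, -5.88110017]), 'torque': array([ 0.02493818,  0.03740584, -0.00960861]), 'opening': 0.0333823842514168}
```

View pics/w33.png

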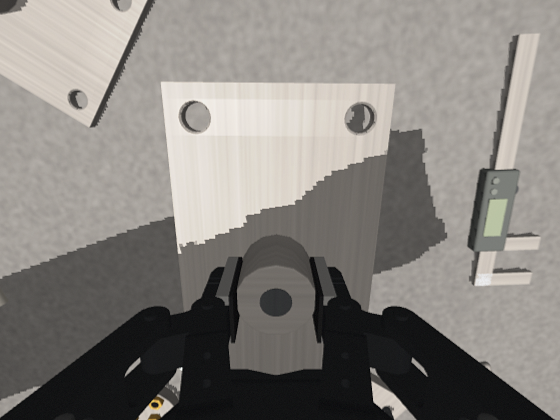

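View pics/s33.png

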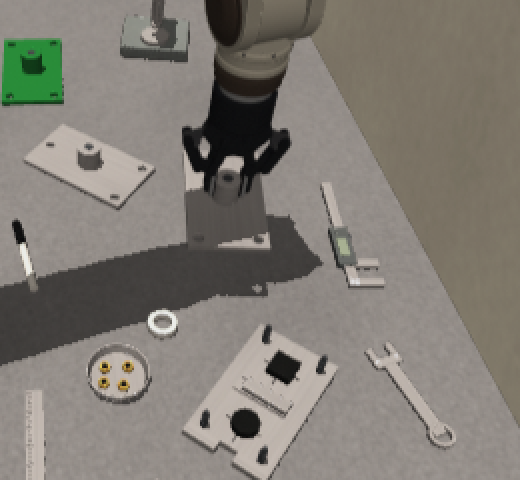

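Run:
```python
from h import *
d=cam('wrist'); o=get_obs(); print(o['ee_pos'],o['tcp_rot'])
c=cv2.resize(d['color'][95:140,165:390],None,fx=3.5,fy=3.5,interpolation=cv2.INTER_CUBIC); cv2.imwrite('pics/w34.png',c)
zt=o['ee_pos'][2]+.0146
a=ray(d,195,117,zt)[:2];b=ray(d,360.5,117,zt)[:2];e=b-a; n=np.array([-e[1],e[0]])/np.linalg.norm(e)
c=(a+b)/2-.075*n
print(np.linalg.norm(e),'yaw plate',np.degrees(np.arctan2(n[1],n[0])),'centre',c,'minus tcp',c-o['ee_pos'][:2])
```

```text
[0.6153367  0.13025692 0.08173015] [179.63555121   0.45018256  -9.27257   ]
0.07634387815679405 yaw plate 80.78748977827969 centre [0.61710168 0.13222695] minus tcp [0.00176498 0.00197003]
```

View pics/w34.png

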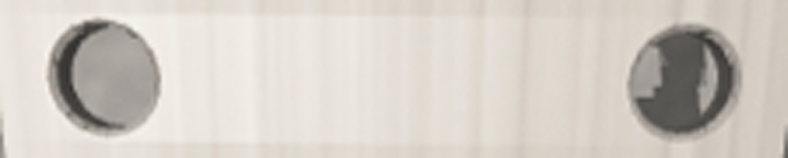

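Run:
```python
from h import *
d=cam('wrist'); o=get_obs(); p=o['ee_pos']
zt=p[2]+.0146
a=ray(d,194.7,117,zt)[:2];b=ray(d,360.7,118.2,zt)[:2];e=b-a; n=np.array([-e[1],e[0]])/np.linalg.norm(e)
c=(a+b)/2-.075*n; dl=c-p[:2]; y=np.degrees(np.arctan2(n[1],n[0]))
th=np.radians(45.9-y); R=np.array([[np.cos(th),-np.sin(th)],[np.sin(th),np.cos(th)]])
t=np.array([.6150,-.1243])-R@dl
print(y,dl,'turn',45.9-y,'tcp target',t,'shift',t-p[:2])
```

```text
80.39481458109128 [0.00086781 0.00176813] turn -34.49481458109128 tcp target [ 0.61328342 -0.12526579] shift [-0.00174887 -0.25544398]
```

```bash
python3 -m handwheel '[[0.75,0,-0.02,0.01,-3],[0.75,0,-0.05,0.01,-7],[0.75,0,-0.085,0.01,-11],[0.75,-0.001,-0.12,0.01,-15],[0.75,-0.001,-0.155,0.01,-19]]'
python3 -m handwheel '[[0.75,0,-0.035,0,-4],[0.75,0,-0.065,0,-8],[0.75,0,-0.09,0,-12],[0.75,-0.001,-0.1,0,-15],[0.75,-0.001,-0.1,0,-15.5]]'
python3 -m handwheel '[[0.75,0,0,0,0],[0.75,0,0,0,0]]'
python3 - <<'E'
from h import *
d=cam('wrist'); cv2.imwrite('pics/w35.png',d['color'])
s=cam('side'); cv2.imwrite('pics/s35.png',cv2.resize(s['color'][180:330,300:450],None,fx=4,fy=4,interpolation=cv2.INTER_CUBIC))
o=get_obs();print(o['ee_pos'],o['tcp_rot'],o['wrist_force'])
E
```

```text
time: 31.65
ee_pos: [0.6128, -0.026, 0.0891]
tcp_rot: [179.5, 0.7, -28.4]
wrist_force: [0.6, -0.2, -4.1]
opening: 0.0332
time: 32.15
ee_pos: [0.6108, -0.1274, 0.087]
tcp_rot: [179.4, 0.8, -44.1]
wrist_force: [0.2, 0.9, -5.3]
opening: 0.0337
time: 32.35
ee_pos: [0.6102, -0.1266, 0.0858]
tcp_rot: [179.4, 0.9, -44.0]
wrist_force: [0.1, 0.8, -4.6]
opening: 0.0335
[ 0.61062277 -0.12647953  0.08652473] [179.41226188   0.84320119 -44.00230603] [ 0.6429308  -0.47454477 -3.67823398]
```

View pics/w35.png

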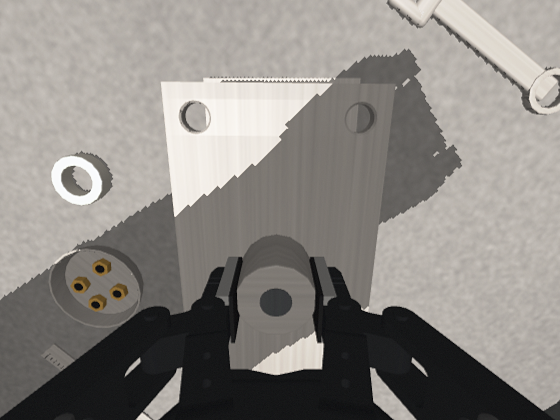

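View pics/s35.png

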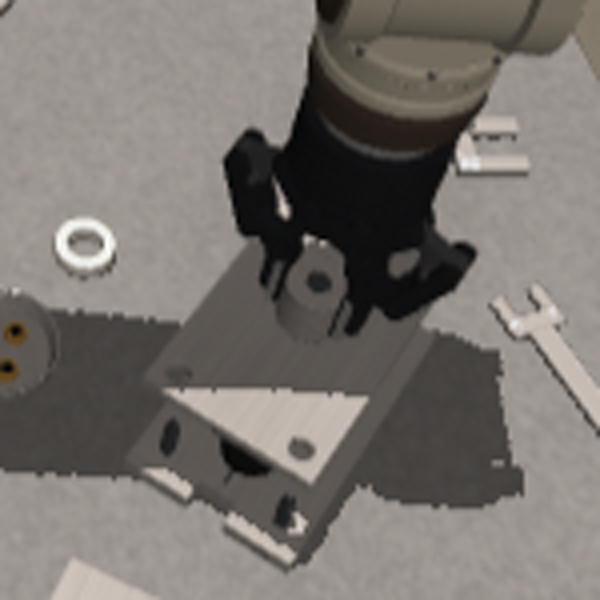

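```bash
python3 -m handwheel '[[0.75,0.002,0.001,-0.01,0.2],[0.75,0.0025,0.001,-0.02,0.2],[0.75,0.0025,0.001,-0.03,0.2],[0.75,0.0025,0.001,-0.036,0.2],[0.75,0.0025,0.001,-0.036,0.2]]'
python3 -m handwheel '[[0.75,0,0,0,0],[0.75,0,0,0,0]]'
python3 - <<'E'
from h import *
d=cam('wrist'); cv2.imwrite('pics/w36.png',d['color'])
cv2.imwrite('pics/w36b.png',cv2.resize(d['color'][60:140,150:410],None,fx=3,fy=3,interpolation=cv2.INTER_CUBIC))
s=cam('side'); cv2.imwrite('pics/s36.png',cv2.resize(s['color'][180:330,300:450],None,fx=4,fy=4,interpolation=cv2.INTER_CUBIC))
o=get_obs();print(o['ee_pos'],o['tcp_rot'],o['wrist_force'])
E
```

```text
time: 32.95
ee_pos: [0.6123, -0.1253, 0.0489]
tcp_rot: [179.3, 1.0, -43.8]
wrist_force: [0.4, 0.6, -4.5]
opening: 0.0334
time: 33.15
ee_pos: [0.6124, -0.1254, 0.0491]
tcp_rot: [179.3, 0.9, -43.8]
wrist_force: [0.0, -0.4, -3.7]
opening: 0.0333
[ 0.61250931 -0.12540255  0.04934683] [179.35943507   0.92390474 -43.80403392] [ 0.79473726  0.49223915 -4.72476158]
```

View pics/w36b.png

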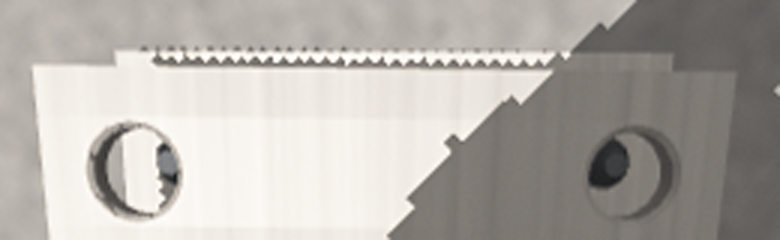

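View pics/s36.png

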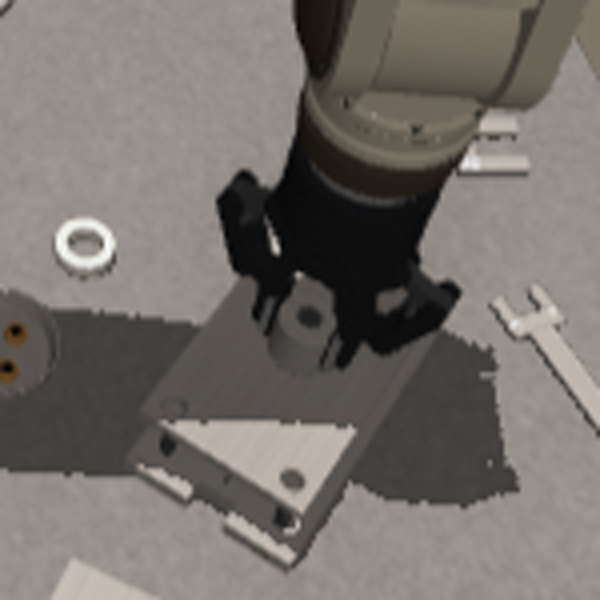

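Run:
```python
from h import *
d=cam('wrist'); cv2.imwrite('pics/w37.png',cv2.resize(d['color'][90:125,170:270],None,fx=8,fy=8,interpolation=cv2.INTER_CUBIC)); cv2.imwrite('pics/w37r.png',cv2.resize(d['color'][90:125,290:390],None,fx=8,fy=8,interpolation=cv2.INTER_CUBIC))
o=get_obs();p=o['ee_pos'];print(p)
P=lambda x,y,z: ray(d,150+(x+.5)/3-.5,60+(y+.5)/3-.5,z)[:2]
hl,hr=P(134,170,p[2]+.0146),P(632.5,173,p[2]+.0146); tl,tr=P(166,162,.046),P(610,160,.046)
Y=lambda e:np.degrees(np.arctan2(e[1],e[0]))
print('hole',np.linalg.norm(hr-hl),Y(hr-hl),'tips',np.linalg.norm(tr-tl),Y(tr-tl))
print('tips-holes',(tl+tr-hl-hr)/2, tl-hl,tr-hr)
```

```text
[ 0.61253509 -0.12540975  0.04934824]
hole 0.07580891978015623 -44.0536712656807 tips 0.0753754744948904 -43.485421805880215
tips-holes [0.00113277 0.00030798] [ 0.00102996 -0.00011263] [0.00123558 0.00072859]
```

View pics/w37.png

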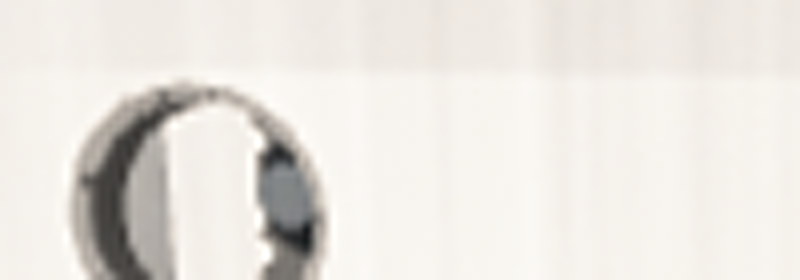

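View pics/w37r.png

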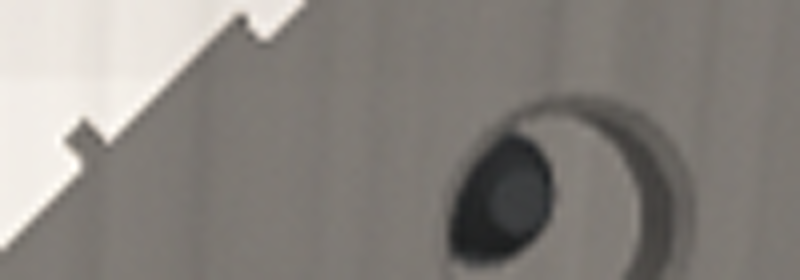

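Run:
```python
from h import *
s=cam('side'); p=get_obs()['ee_pos']
cv2.imwrite('pics/s38.png',cv2.resize(s['color'][270:325,328:388],None,fx=10,fy=10,interpolation=cv2.INTER_CUBIC))
```

```text
(no output)
```

View pics/s38.png

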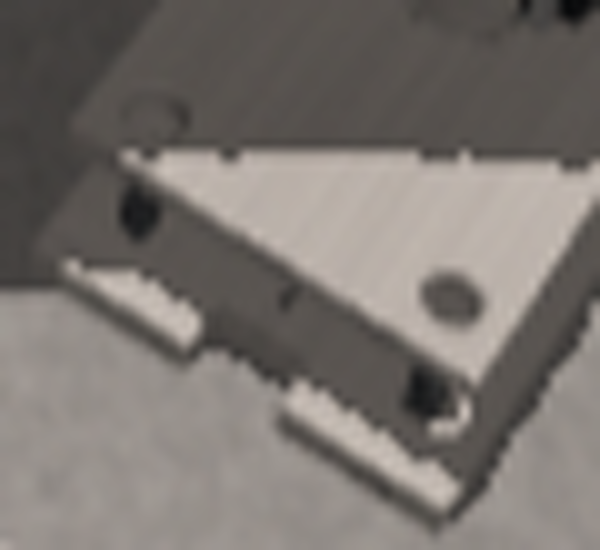

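Run:
```python
from h import *
s=cam('side')
P=lambda x,y,z: ray(s,328+(x+.5)/10-.5,270+(y+.5)/10-.5,z)[:2]
for z in (.063,.065):
  h1,h2=P(160,115,z),P(452,298,z); print(z,h1,h2,np.linalg.norm(h1-h2))
t1,t2=P(138,238,.012),P(430,412,.012); print(t1,t2,np.linalg.norm(t1-t2))
from scipy.spatial.transform import Rotation as Ro
print(Ro.from_euler('xyz',get_obs()['tcp_rot'],degrees=True).as_matrix()[:,2])
```

```text
0.063 [ 0.53572913 -0.15343524] [ 0.58912705 -0.20581403] 0.07479889914916087
0.065 [ 0.5352378  -0.15452035] [ 0.58849837 -0.20676441] 0.07460651103032132
[ 0.53576377 -0.15734566] [ 0.5924191  -0.20876618] 0.07651076103411483
[-0.01952864  0.00315532 -0.99980432]
```

```bash
python3 -m handwheel '[[0.75,0.0015,-0.001,0,0],[0.75,0.0015,-0.001,-0.004,0],[0.75,0.0015,-0.001,-0.007,0],[0.75,0.0015,-0.001,-0.007,0]]'
python3 - <<'E'
from h import *
d=cam('wrist'); cv2.imwrite('pics/w39.png',cv2.resize(d['color'][60:140,150:410],None,fx=3,fy=3,interpolation=cv2.INTER_CUBIC))
s=cam('side'); cv2.imwrite('pics/s39.png',cv2.resize(s['color'][260:325,320:400],None,fx=9,fy=9,interpolation=cv2.INTER_CUBIC))
o=get_obs();print(o['ee_pos'],o['tcp_rot'],o['wrist_force'])
E
```

```text
time: 33.8
ee_pos: [0.6135, -0.1263, 0.0413]
tcp_rot: [179.3, 1.0, -43.8]
wrist_force: [0.9, 0.2, -4.4]
opening: 0.0331
[ 0.61379775 -0.12635238  0.04198141] [179.34160418   0.95211154 -43.80479827] [-0.92341503 -0.34106429 -4.70897757]
```

View pics/w39.png

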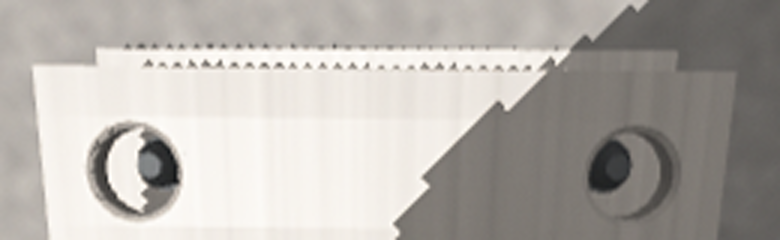

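View pics/s39.png

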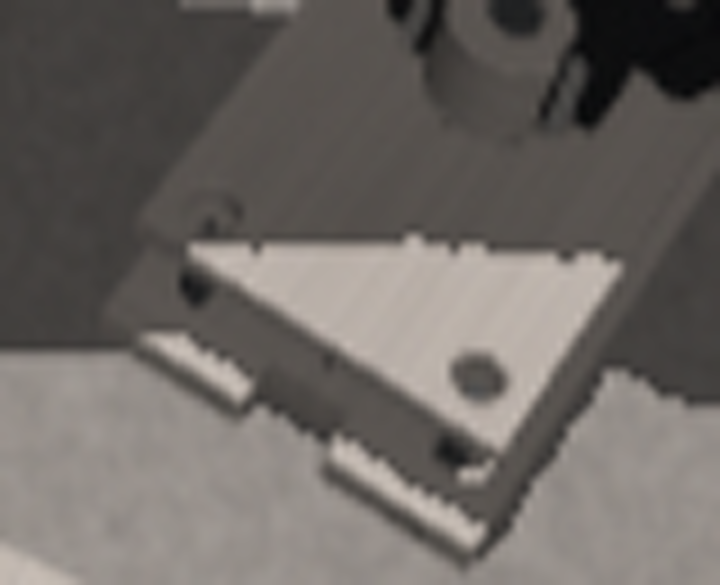

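Run:
```python
from h import *
d=cam('wrist')
o=get_obs();p=o['ee_pos'];print(p)
P=lambda x,y,z: ray(d,150+(x+.5)/3-.5,60+(y+.5)/3-.5,z)[:2]
from scipy.spatial.transform import Rotation as Ro
R=Ro.from_euler('xyz',o['tcp_rot'],degrees=True).as_matrix(); R2=R[:2,:2]
zt=p[2]+.0146
hl,hr=P(134,170,zt),P(632.5,173,zt); tl,tr=P(152,163,.046),P(617,166,.046)
Y=lambda e:np.degrees(np.arctan2(e[1],e[0]))
print('hole',np.linalg.norm(hr-hl),Y(hr-hl),'tips',np.linalg.norm(tr-tl),Y(tr-tl))
print('tips-holes',(tl+tr-hl-hr)/2, tl-hl,tr-hr)
```

```text
[ 0.61392872 -0.12634476  0.0421548 ]
hole 0.07570112013996602 -44.05019488973938 tips 0.07553799671295214 -44.07956097767019
tips-holes [0.00052952 0.00041491] [0.0006016  0.00037211] [0.00045743 0.00045771]
```

Seen through the holes, the stud tips are within 0.7 mm of the hole centres and the yaw matches to 0.05°. Lowering while watching the force.

```bash
python3 -m handwheel '[[0.75,0.0005,0.0005,-0.003,0],[0.75,0.0005,0.0005,-0.006,0],[0.75,0.0005,0.0005,-0.008,0],[0.75,0.0005,0.0005,-0.008,0]]'
python3 - <<'E'
from h import *
d=cam('wrist'); cv2.imwrite('pics/w40.png',cv2.resize(d['color'][60:140,150:410],None,fx=3,fy=3,interpolation=cv2.INTER_CUBIC))
s=cam('side'); cv2.imwrite('pics/s40.png',cv2.resize(s['color'][260:325,320:400],None,fx=9,fy=9,interpolation=cv2.INTER_CUBIC))
o=get_obs();print(o['ee_pos'],o['tcp_rot'],o['wrist_force'],o['torque'])
E
```

```text
time: 34.35
ee_pos: [0.6141, -0.1258, 0.0336]
tcp_rot: [179.3, 1.0, -43.8]
wrist_force: [-0.2, -0.0, -4.7]
opening: 0.0333
[ 0.61434975 -0.12583559  0.03405257] [179.34621422   0.94834375 -43.80340795] [-0.24990025  0.30673462 -4.94910912] [-0.00196616 -0.03096356  0.0174239 ]
```

View pics/w40.png

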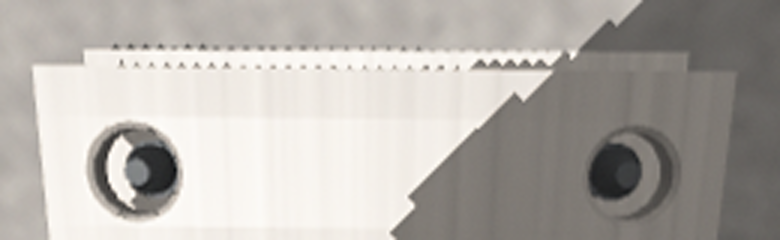

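View pics/s40.png

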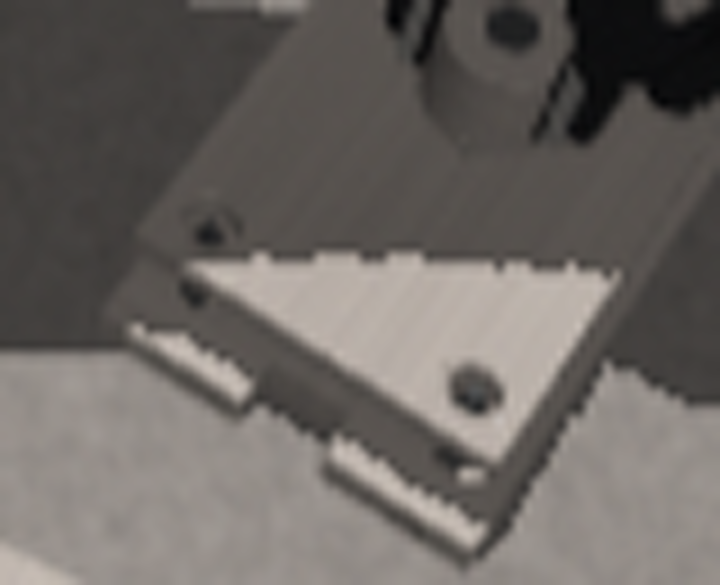

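All four stud tips are in the holes. Continuing down.

```bash
python3 -m handwheel '[[0.75,0,0,-0.003,0],[0.75,0,0,-0.006,0],[0.75,0,0,-0.009,0],[0.75,0,0,-0.009,0]]'
python3 - <<'E'
from h import *
d=cam('wrist'); cv2.imwrite('pics/w41.png',cv2.resize(d['color'][60:140,150:410],None,fx=3,fy=3,interpolation=cv2.INTER_CUBIC))
s=cam('side'); cv2.imwrite('pics/s41.png',cv2.resize(s['color'][260:325,320:400],None,fx=9,fy=9,interpolation=cv2.INTER_CUBIC))
o=get_obs();print(o['ee_pos'],o['tcp_rot'],o['wrist_force'],o['torque'])
E
```

```text
time: 34.85
ee_pos: [0.614, -0.1258, 0.0244]
tcp_rot: [179.3, 1.0, -43.8]
wrist_force: [0.1, 0.0, -5.1]
opening: 0.0334
[ 0.61426653 -0.12581941  0.02494556] [179.33868058   0.95779992 -43.80155177] [ 0.23824364  0.20361791 -4.1244213 ] [-0.0107675  -0.03922948 -0.01713658]
```

View pics/w41.png

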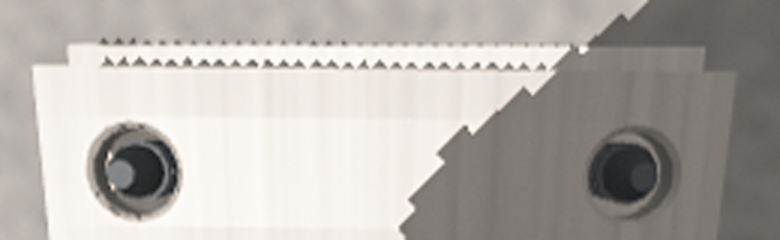

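View pics/s41.png

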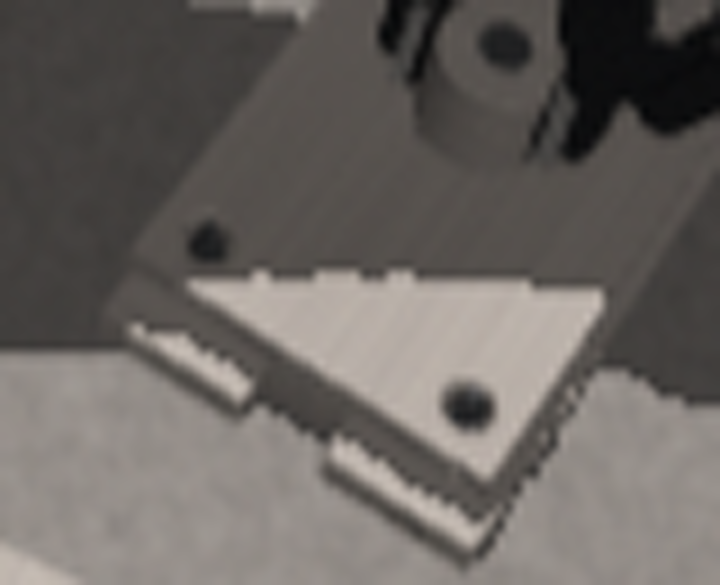

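```bash
python3 -m handwheel '[[0.75,0,0,-0.002,0],[0.75,0,0,-0.004,0],[0.75,0,0,-0.005,0],[0.75,0,0,-0.005,0]]'
python3 -m handwheel '[[0.75,0,0,-0.001,0],[0.75,0,0,-0.0015,0],[0.75,0,0,-0.0015,0]]'
```

```text
time: 35.35
ee_pos: [0.6141, -0.1258, 0.0197]
tcp_rot: [179.3, 1.0, -43.8]
wrist_force: [-0.5, 0.2, -6.2]
opening: 0.0335
time: 35.65
ee_pos: [0.6142, -0.1259, 0.0183]
tcp_rot: [179.3, 1.0, -43.8]
wrist_force: [-0.4, -0.2, -2.9]
opening: 0.0337
```

```bash
python3 -m handwheel '[[0.75,0,0,-0.001,0],[0.75,0,0,-0.001,0],[0.75,0,0,-0.001,0]]'
python3 -m handwheel '[[0.75,0,0,0,0],[0.75,0,0,0,0]]' 40
python3 - <<'E'
from h import *
d=cam('wrist'); cv2.imwrite('pics/w42.png',d['color'])
o=get_obs();print(o['ee_pos'],o['tcp_rot'],o['wrist_force'],o['torque'])
E
```

```text
time: 35.95
ee_pos: [0.6143, -0.126, 0.018]
tcp_rot: [179.3, 0.9, -43.8]
wrist_force: [-3.9, -0.4, 4.5]
opening: 0.0338
time: 36.15
ee_pos: [0.6143, -0.126, 0.0181]
tcp_rot: [179.3, 0.9, -43.8]
wrist_force: [-2.4, -1.1, 1.5]
opening: 0.0335
[ 0.61430532 -0.12597311  0.0180663 ] [179.34745141   0.9257908  -43.80824968] [-3.10970626 -0.81546853  1.774867  ] [0.00418129 0.38797301 0.07786488]
```

View pics/w42.png

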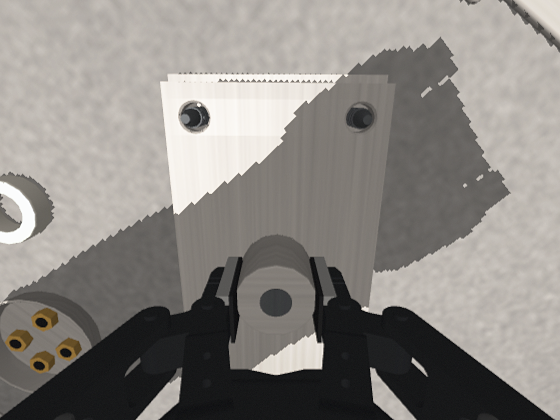

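The plate is bearing on the pieces at the expected height. Releasing and lifting off.

```bash
python3 -m handwheel '[[0.65,0,0,0,0],[0.55,0,0,0,0],[0.4,0,0,0,0],[0.25,0,0,0,0],[0.2,0,0,0,0]]'
python3 -m handwheel '[[0.2,0,0,0,0],[0.2,0,0,0.02,0],[0.2,0,0,0.06,0],[0.2,0,0,0.11,0],[0.2,0,0,0.16,0]]'
python3 - <<'E'
from h import *
d=cam('wrist'); cv2.imwrite('pics/w43.png',d['color'])
s=cam('side'); cv2.imwrite('pics/s43.png',cv2.resize(s['color'][180:330,300:450],None,fx=4,fy=4,interpolation=cv2.INTER_CUBIC))
o=get_obs();print(o['ee_pos'],o['tcp_rot'],o['wrist_force'])
E
```

```text
time: 36.7
ee_pos: [0.6144, -0.126, 0.0181]
tcp_rot: [179.4, 0.9, -43.8]
wrist_force: [-0.5, -0.5, 0.9]
opening: 0.0685
time: 37.2
ee_pos: [0.6139, -0.1259, 0.1796]
tcp_rot: [179.3, 0.9, -43.8]
wrist_force: [1.0, -0.4, 0.6]
opening: 0.0681
[ 0.61676296 -0.12639966  0.18635888] [179.70249156   0.37382437 -43.80161824] [ 0.9740818  -0.20726342  0.06530652]
```

View pics/w43.png

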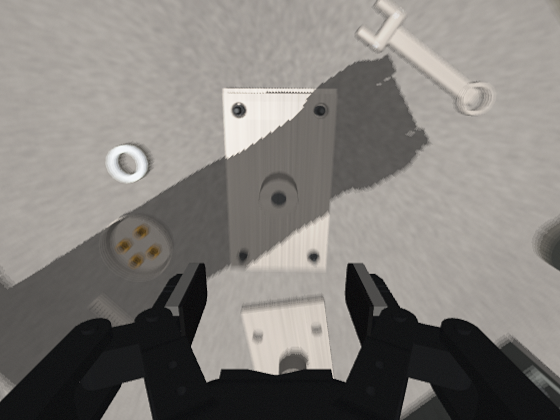

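View pics/s43.png

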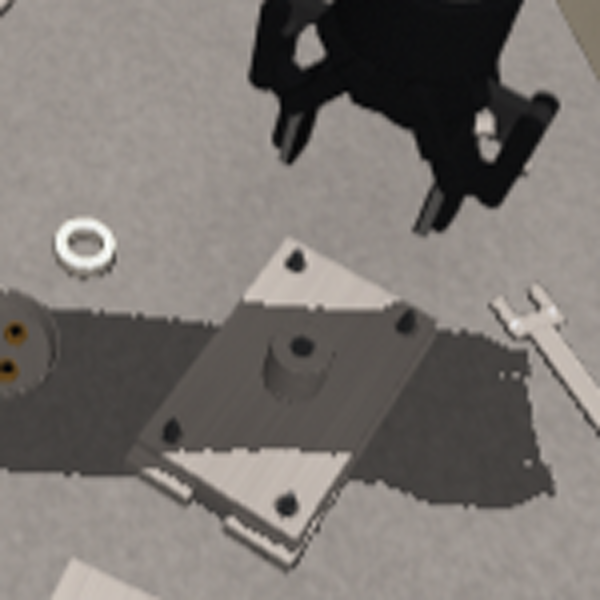

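```bash
python3 -m handwheel '[[0.2,0,0,0,0],[0.2,0,0,0,0],[0.2,0,0,0,0]]'
python3 - <<'E'
from h import *
d=cam('wrist'); c=cv2.resize(d['color'][75:285,205:355],None,fx=2.85,fy=2.85,interpolation=cv2.INTER_CUBIC)
cv2.imwrite('pics/w44.png',c)
s=cam('side'); cv2.imwrite('pics/s44.png',cv2.resize(s['color'][235:325,328:412],None,fx=6.6,fy=6.6,interpolation=cv2.INTER_CUBIC))
import pickle; pickle.dump(d,open('fin.pkl','wb'))
E
```

```text
time: 37.6
ee_pos: [0.6164, -0.1263, 0.1853]
tcp_rot: [179.7, 0.4, -43.8]
wrist_force: [-0.6, 0.3, -0.0]
opening: 0.0682
```

View pics/w44.png

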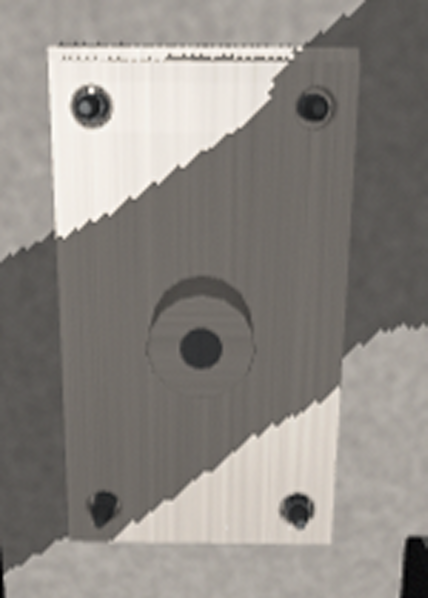

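View pics/s44.png

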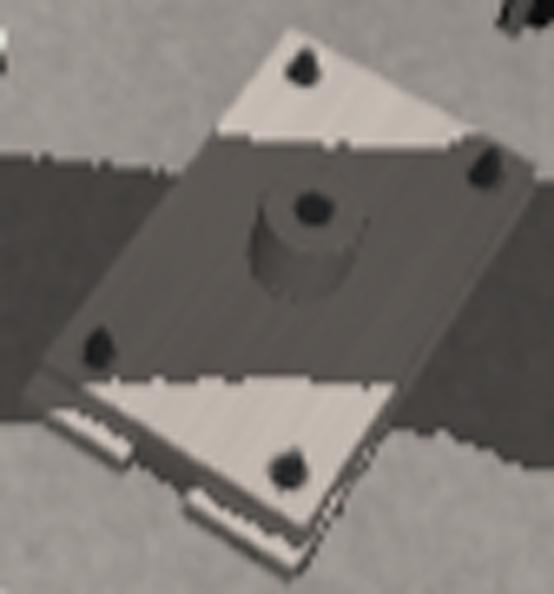

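Run:
```python
from h import *
import pickle; d=pickle.load(open('fin.pkl','rb'))
P=lambda x,y,z: ray(d,205+(x+.5)/2.85-.5,75+(y+.5)/2.85-.5,z)[:2]
def yaw(e): return np.degrees(np.arctan2(e[1],e[0])).round(2)
p=np.array([P(91,107,.0325),P(316,107,.0325),P(297,510,.0325),P(104,508,.0325)])
n=np.linalg.norm
print('ctr',p.mean(0),'top sp',n(p[0]-p[1]),'bot sp',n(p[2]-p[3]),'len',n(p[0]-p[3]),n(p[1]-p[2]),'yaw',yaw(p[0]+p[1]-p[2]-p[3]))
k=np.array([P(48,46,.0325),P(359,46,.0325),P(331,543,.0325),P(68,542,.0325)])
print('corners',k.mean(0),n(k[0]-k[1]),n(k[2]-k[3]),n(k[0]-k[3]),n(k[1]-k[2]),yaw(k[0]+k[1]-k[2]-k[3]))
```

```text
ctr [ 0.61486834 -0.12483659] top sp 0.07619515799893156 bot sp 0.07569150424251402 len 0.1502152711282257 0.1508201926475746 yaw 45.83
corners [ 0.61628693 -0.12300927] 0.10318234833568829 0.10451989072498197 0.18457107330123132 0.18455545995873282 45.78
```

The plate centre is (0.6149, -0.1248) against (0.6150, -0.1243) for the base, and yaw is 45.8° against 45.9°. Hole spacing is right at both ends for a plate top at 32.5 mm, so it is level and seated. Handing in.

Run:
```python
from h import *
t=cam('top'); cv2.imwrite('pics/t45.png',t['color'])
o=get_obs(); print(o['time'],o['wrist_force'],abs(o['qd']).max())
print(job_done())
```

```text
37.75 [-0.90647206 -0.21686522 -0.91132688] 0.27107363397053114
the job is handed in; nothing more can be done
None
```

The jig is loaded and handed in at about 38 s of the 120 s allowed. The hand-in gave no verdict.

**Parts placed:**
- **Round piece:** on the cross at the notched end, about 1.5 mm off centre.
- **Square piece:** on the other cross, also centred by eye in the last view.
- **Spacer:** between its lines, about 1 mm off along the base and 3.5 mm off crosswise (limit 10 mm). I left it there.
- **plate_a:** the grey plate with four corner holes, boss up over the studs. It bore on the pieces at the expected height, and I then let go.

**Last checks:** the wrist camera puts the plate centre within about 0.6 mm of the base centre and the yaw within 0.1°. Hole spacing is correct at both ends for a level plate with its top at 32.5 mm, and all four studs show through the holes. The gripper was clear and open, with almost no wrist force.

**What went wrong or disagreed:**
- **First grasps:** the fingertips were about 20 mm higher than the reported TCP, so my first two grasps of the round piece missed. The second pressed on it with about 20 N and shifted it a few millimetres. I found it again and placed it.
- **Plate centre:** a rougher estimate from the plate's corners differed from the hole-based centre by about 2 mm. I trusted the holes.
- **Bystanders:** I did not measure the other two plates or the dish at the end. They were not touched, and the parts of them seen in late views looked where they had been.

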